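Load and clamp a tube rack on the tube mixer

TASK

Load the long two-row rack of capped sample tubes onto the tray of the tube mixer: set it down gently and upright at the open front of the tray, long side front to back, and slide it back between the rails until it is fully home against the stop, without banging the glass tubes. Then turn the wing knob on the bridge clockwise until its slip clutch clicks, one to three clicks and no more, so that the rack is clamped, and let go. Leave everything else on the bench where it is.

Things in the scene. Friction and masses are not known exactly. Their poses are not given: they have to be found in the camera images.
- rack_center (a point): centre (half-way up) of the tube rack to be loaded: loose, 0.25 to 0.5 kg, white plastic, 150 mm long (its x axis) by 50 mm wide (its y axis) and 92 mm high in all, z up. The rack's own body with flat solid sides is 60 mm high; two rows of six tubes with dark caps stand out of it, cap tops 92 mm above its underside. Both ends are alike. It stands on the bench.
- tray: aluminium tray of the mixer, fixed. Origin: on the deck (its top face, 86 mm above the bench), right below the hold-down screw, where the middle of the rack's underside must finally be. x points from the open front end to the stop at the back, z up. The deck runs from x = -203 to +92 mm, 150 mm wide; the housing below it from x = -210 to +100 mm, 210 mm wide.
- load_spot (a point): point on the bare front of the deck, x = -118 mm in the tray's frame, same axes: there is room to set the rack down with its middle here, its long side along x. Two side rails 8 mm high begin at the tray's x = -61 mm, 65 mm apart, narrow to 55 mm apart at x = -29 mm and run straight on to the stop.
- bridge (a point): middle of the underside of the bridge, 136 mm above the deck at the tray's x = 0, same axes; the bridge is 46 mm (x) by 140 mm (y) by 18 mm and stands on two 15 mm columns at y = +-56 mm. Under it hangs the springy rubber hold-down pad, 60 mm (x) by 46 mm (y), whose face starts each time at a different height, 2 to 4.5 mm above the cap tops of a rack on the deck.
- stop: upright aluminium stop at the back of the tray, 24 mm high and 55 mm wide, fixed. Origin: middle of the foot of its front face, x = +75 mm in the tray's frame, same axes: the rack's end rests against this face when it is fully home.
- knob_grip (a point): grip point in the black wing knob on top of the bridge, on the axis of its vertical screw, 196 mm above the deck. The wing is an upright bar 64 mm long (its x axis), 14 mm thick (y) and 34 mm high, this point half-way up; 22 mm below it is the top of a round skirt of 52 mm diameter. z up. It keeps its height as it turns; clockwise from above lowers the pad by 2.5 mm per radian.
- clutch (a joint): slip of the knob on its screw (rad), 0 until the clutch gives, then 0.21 more per click; part-wound steps spring back when let go. The knob turns 0.7 to 1.8 rad clockwise against a drag of about 0.15 N m before the pad meets the caps, then some 0.5 rad as the torque climbs; at about 0.3 N m it drops suddenly: a click. The screw holds its load when the knob is let go.
- empty_rack: bystander: empty square white rack for 4 x 4 tubes, 115 x 112 x 70 mm; origin at the centre of its underside
- reagent_bottle: bystander: amber bottle, 48 mm diameter, 100 mm high; origin at the centre of its underside
- dropper_bottle: bystander: small white bottle, 28 mm diameter, 65 mm high; origin at the centre of its underside
- steel_bowl: bystander: steel bowl, 100 mm across, 45 mm high; origin at the centre of its underside
- marker: bystander: marker pen lying on the bench, 140 mm long (x axis), 13 mm thick; origin under its middle
There are look-alikes about, which are no part of the job. Leave any blue or brown look-alike of the part that bears rack_center alone.

How it is judged:
On the way, in this order (a step that is already met when the one before it is completed fails the run):
1. the rack stands on the tray, fully home against the stop (x of rack_center in the frame of tray between -0.0025 and 0.004 m and y of rack_center in the frame of tray between -0.005 and 0.005 m and z of rack_center in the frame of tray between 0.041 and 0.049 m and angle between the x axis of rack_center and the x axis of tray, either way round below 0.08 rad and angle between rack_center's own z axis and vertical below 0.05 rad), for 0.2 s.
2. the clutch has clicked with the rack home and pressed onto the tray (all of step 1 and value of joint clutch above 0.15 rad and contact force between rack and tray above 30 N), for 0.2 s.
At the end, for the whole second after the job is handed in: The rack stands between the rails within 2.5 mm of the stop (sideways 5 mm, turned under 0.08 rad), pressed on the tray with over 30 N and at rest; the clutch has clicked one to three times (slip 0.15 to 0.75 rad) and the knob has been let go (all of step 2 and value of joint clutch below 0.75 rad and linear speed of rack below 0.01 m/s); the robot touches nothing.
It fails at once if the clutch clicked more than three times (value of joint clutch above 0.78 rad).
It fails at once if the rack was banged or forced against the stop (over 25 N) (contact force between rack and stop above 25 N).
It fails at once if the rack was dropped or slammed onto the tray (over 130 N) (contact force between rack and tray above 130 N).
It fails at once if the rack of glass tubes was tipped over 30 degrees (angle between rack_center's own z axis and vertical above 0.52 rad).
It fails at once if something else on the bench was pushed more than 25 mm (distance of any of empty_rack, reagent_bottle, dropper_bottle, steel_bowl, marker from where it was at the start of the episode above 0.025 m).
It also fails if it takes over 72 s, if anything falls off the work surface, if the arm or the gripper's body presses on something with over 40 N, if the wrist force passes 120 N, or if a joint passes its speed limit or range.

ROBOT

A 7-joint arm with a two-finger parallel gripper is mounted at the origin on the work surface. World frame = base frame: x ahead of the robot, y to its left, z up, the work surface at z = 0. Lengths are in m, angles in rad, forces in N, time in s.
With the tool pointing down it reaches from about 0.425 to 0.8 m from the base axis. Payload 8.3 kg.
Tool frame: the origin (TCP) lies at the very end of the fingers, on their centre line; the grasp point (between the pads) lies 19 mm behind it (env.tcp_to_grasp is the distance from the TCP to the grasp point, in m); z points along the fingers, x is the direction in which the jaws open and shut, and the axes are right-handed (so a half turn about z gives the same grasp; the last joint's range is limited). The gripper opens to 85 mm and grips with 20 to 120 N. Pads are 22 mm wide; open, the fingers measure 114 mm over their backs; the gripper's body (76 mm by 85 mm) begins 54 mm behind the grasp point. The pads swing forward as they close: fully open they stand 13 mm farther back than shut.
Start: joints at [-0.063, 0.383, 0.016, 1.37, -0.006, 1.388, -0.046], TCP at [0.625, 0, 0.193] pointing down, gripper open.
Joint ranges: [-2.95, 2.95], [-0.25, 2.06], [-1.52, 1.56], [0.18, 2.33], [-1.44, 4.58], [0.02, 2.06], [-3.01, 3.01]. Speed limits (rad/s): [2.39, 2.39, 3.01, 3.01, 3.14, 3.14, 3.14].

INTERFACE

Orientations are given as a unit quaternion [w, x, y, z].
In Python, from plant import env, viewer, models gives the robot as it stands.
- The arm moves only by the tool carry_out, never from a script. Its argument "rows" is text: rows parted by semicolons, each of 7 numbers parted by spaces: the shift along the tool's x, y, z in m, then the turn, a rotation vector about the tool's x, y, z in degrees, then the gripper command: -1 is fully open, 1 is shut, values between are in proportion. A call has exactly 5 rows; each row shifts and turns the commanded pose from where the row before left it, along the tool's axes as they then stand; what a row does not reach is not made up. A row lasts 1/12 s, in which the tool goes at most 41.7 mm and 7.16 degrees, less where a joint would pass 70% of its speed; a pose out of reach is approached as far as the arm can. A call with a gripper value outside its range is refused whole. The fingers move at their own pace and stop on an object; the grip force is fixed at half the most. Time passes only in rows, so rows that do not move let the fingers close, or fill a call up. It gives the time, the measured TCP pose, the force and the opening at its end, in the units of the state.
- env.observe(): the state, without advancing time (a new reading comes with each control period).
- viewer.grab_frame(name): name is "scene" or "side" or "wrist"; returns the picture (420x560x3 uint8, red, green, blue); there is no depth.
- viewer.camera_info(name): a dict with "fx", "fy", "cx", "cy" (pixels), "position" and "attitude" of the camera in the world; the wrist camera has in their place "T_tool_cam" (4x4, takes a point from camera to tool coordinates, whose origin is the TCP and whose axes are the tool frame's). Camera axes: x right, y up, looking along -z (the intrinsics and any distortion apply to the point x, -y, -z); pixel columns grow to the right and rows downward; lengths in m; the calibration is good to about 2 mm. A picture is of the moment at which its call begins: read the wrist's pose just before it. camera_info takes no time and is no camera call.
- env.finish_job(): hands the job in, once; it reports no verdict.
Trained networks look in the newest picture that a camera, given by its name, has taken for a name from the list of things; names that differ only in an ending like _2 or _b are one class to them, and where a whole thing is asked for, a point or a joint stands for the part that bears it (a point fixed in the world has none). Each returns a list of dicts, best first, with "conf" (0 to 1); they miss things now and then, are a little off and sometimes report something else, mostly with a low value. They report only what shows in the picture. A call takes as long as a camera call. They do not tell look-alikes from the thing itself.
- models.spot_in(camera, thing): "location" ([x, y, z] in m, in world coordinates, good to about 4 mm: the middle of the surface that is visible of it).
The state is a dict: "time_s": time; "q": joint angles; "joint_vel": joint speeds; "joint_torque": joint torques, N m; "eef_pos": TCP position; "ee_rot": TCP orientation; "wrist_force": force on the tool from outside, world axes, zero at the start; "moment": the same for the moment, N m; "grip_width": opening from 0.0 (shut) to 1.0 (fully open).
Only numpy, scipy, OpenCV 4.12 (cv2) and the standard library are available. Lean on these libraries where they do the work, as an engineer would, in place of code of your own. Each camera call takes 0.05 s, during which the arm holds its last target.

## Working session

There is one attempt and no reset: what is moved stays moved. The work goes in short steps, Python scripts to look and compute and a tool call to move; the robot and the scene stay as the last step left them, time stands still between calls to the robot, and variables do not carry over. Pictures are saved under pics/ and viewed, and the job is handed in when it is done.

Besides the shell and the picture viewer there is one more tool, called after "Request:" as a command line: name --argument value ..., lists and objects as JSON in quotes. carry_out: Moves the arm, as the interface text tells. Its arguments: {"type":"object","properties":{"rows":{"type":"string"}},"required":["rows"]}

```bash
mkdir -p pics; ls; python3 - <<'E'
from plant import env, viewer, models
import cv2
print(env.observe())
for c in ["scene","side","wrist"]:
    f=viewer.grab_frame(c); cv2.imwrite(f"pics/a_{c}.png",f[:,:,::-1]); print(c,viewer.camera_info(c))
    for t in ["rack_center","tray","stop","knob_grip","bridge","load_spot","empty_rack","reagent_bottle","dropper_bottle","steel_bowl","marker"]:
        try: print(t,[(r["conf"],[round(float(v),4) for v in r["location"]]) for r in models.spot_in(c,t)])
        except Exception as e: print(t,e)
print(env.observe()["time_s"], env.tcp_to_grasp)
E
```

```text
pics
{'time_s': 0.0, 'q': array([-0.06290407,  0.38427048,  0.01632137,  1.3711873 , -0.00632501,
        1.38820286, -0.04650652]), 'joint_vel': array([-0.00200679,  0.00085531, -0.00090187, -0.00021244,  0.00175833,
       -0.00196206,  0.0006457 ]), 'joint_torque': array([-4.50568632e-04, -6.27588844e+01,  8.43669288e-01, -3.71825659e+01,
        1.65239023e-02,  1.39937960e-02, -1.08329079e-04]), 'eef_pos': array([6.24401861e-01, 7.72700862e-05, 1.91743374e-01]), 'ee_rot': array([-2.56166140e-06,  9.99999488e-01,  5.26531270e-05, -1.01031175e-03]), 'wrist_force': array([-0.15108439,  0.37797259, -0.71570186]), 'moment': array([ 0.01892386,  0.02479412, -0.01889189]), 'grip_width': 1.0003284396850283}
scene {'fx': 426.1942603698141, 'fy': 426.1942603698141, 'cx': 275.67224485215314, 'cy': 206.8122817746188, 'position': array([ 1.10225973, -0.35756183,  1.22252244]), 'attitude': array([0.80035621, 0.22820261, 0.15776339, 0.53147362])}
rack_center [(0.89, [0.577, -0.2913, 0.0612]), (0.89, [0.4763, -0.4454, 0.0583]), (0.89, [0.4117, -0.1754, 0.0577]), (0.81, [0.2626, -0.3564, 0.0568]
[... 1820 characters left out ...]
0571364e-01, -2.78033532e-01,
        -7.07960452e-02],
       [ 4.72833095e-04,  2.78033456e-01, -9.60571275e-01,
        -1.81201464e-01],
       [ 0.00000000e+00,  0.00000000e+00,  0.00000000e+00,
         1.00000000e+00]])}
rack_center [(0.6, [0.6017, -0.253, 0.0]), (0.58, [0.3735, -0.1415, 0.037])]
tray [(0.72, [0.5834, 0.0753, 0.0844])]
stop []
knob_grip [(0.93, [0.6535, 0.0876, 0.2617])]
bridge [(0.75, [0.5803, 0.0736, 0.0867])]
load_spot [(0.85, [0.5801, 0.0747, 0.0839])]
empty_rack [(0.61, [0.6891, -0.1534, 0.0654]), (0.2, [0.588, -0.1455, 0.0626])]
reagent_bottle [(0.77, [0.5854, -0.1445, 0.0647])]
dropper_bottle []
steel_bowl []
marker [(0.57, [0.6566, 0.0923, 0.2645])]
1.8 0.0187
```

View pics/a_scene.png

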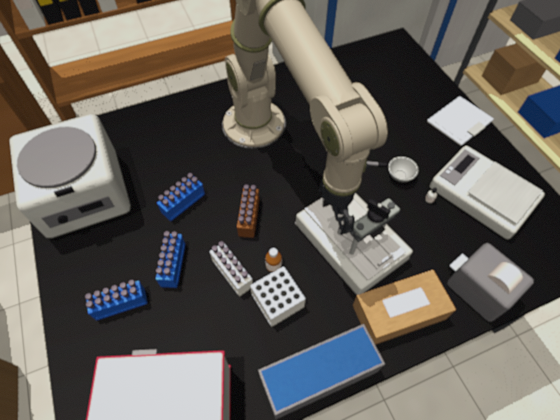

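View pics/a_side.png

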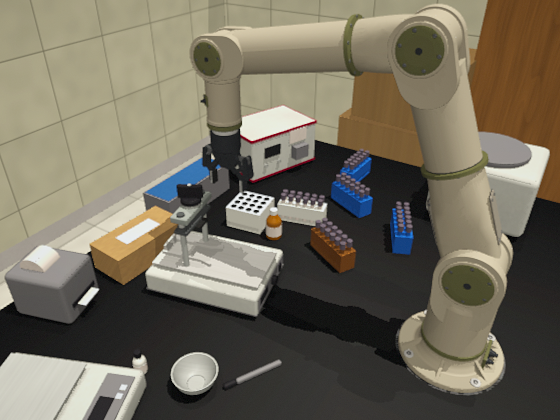

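View pics/a_wrist.png

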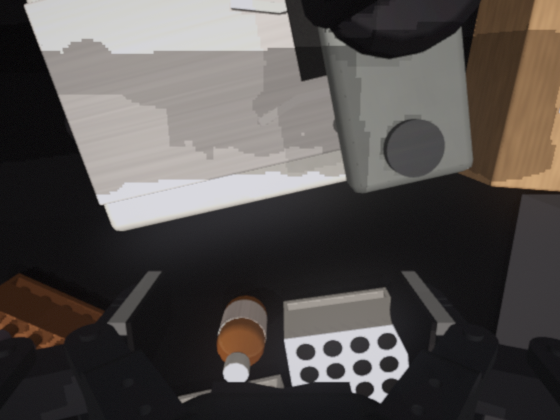

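```bash
python3 - <<'E'
import cv2
a=cv2.imread("pics/a_scene.png"); 
cv2.imwrite("pics/b1.png",cv2.resize(a[225:325,200:320],None,fx=6,fy=6,interpolation=cv2.INTER_CUBIC))
cv2.imwrite("pics/b2.png",cv2.resize(a[180:300,285:425],None,fx=5,fy=5,interpolation=cv2.INTER_CUBIC))
a=cv2.imread("pics/a_side.png"); 
cv2.imwrite("pics/b3.png",cv2.resize(a[175:315,140:290],None,fx=4,fy=4,interpolation=cv2.INTER_CUBIC))
E
```

```text
(no output)
```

View pics/b1.png

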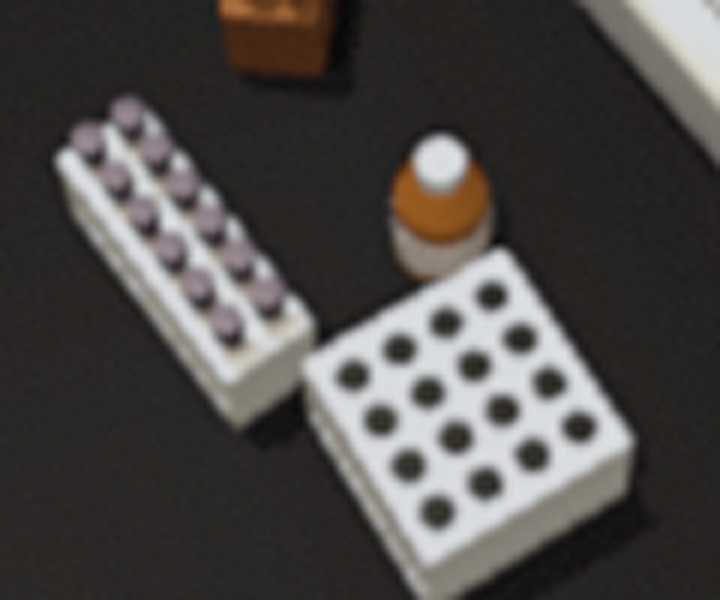

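View pics/b2.png

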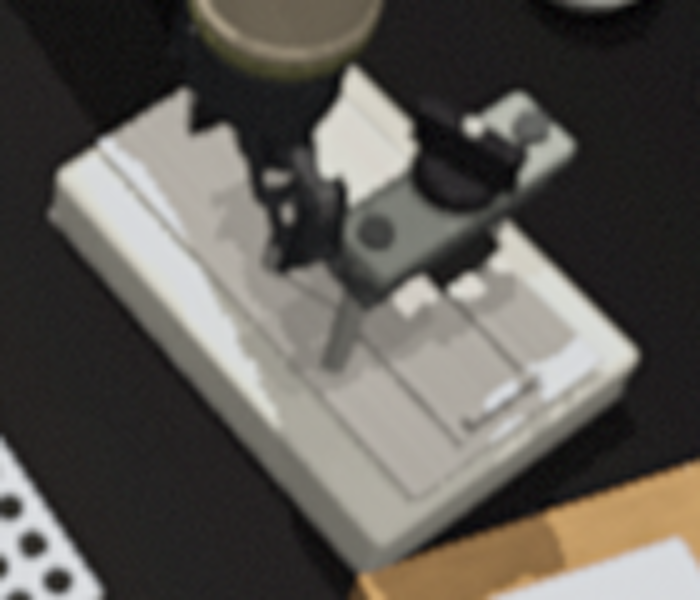

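View pics/b3.png

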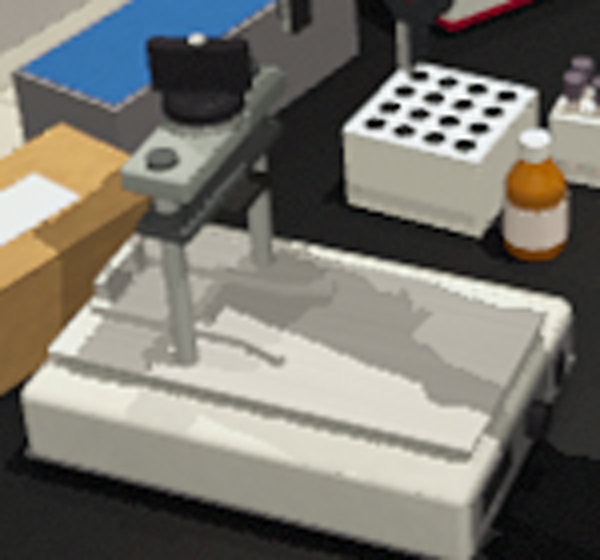

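```bash
cat > h.py <<'E'
import numpy as np, cv2
from scipy.spatial.transform import Rotation as R
from scipy.optimize import least_squares
from plant import env, viewer, models
def q2R(q): return R.from_quat([q[1],q[2],q[3],q[0]]).as_matrix()
def cam(name,obs=None):
    ci=viewer.camera_info(name)
    K=(ci["fx"],ci["fy"],ci["cx"],ci["cy"])
    if name=="wrist":
        T=np.eye(4); T[:3,:3]=q2R(obs["ee_rot"]); T[:3,3]=obs["eef_pos"]; T=T@ci["T_tool_cam"]
        return K,T[:3,:3],T[:3,3]
    return K,q2R(ci["attitude"]),np.array(ci["position"])
def ray(c,u,v,z):
    K,Rm,p=c
    d=Rm@np.array([(u-K[2])/K[0],-(v-K[3])/K[1],-1]); return p+d*(z-p[2])/d[2]
def proj(c,P):
    K,Rm,p=c; x=Rm.T@(np.asarray(P,float)-p)
    return np.array([K[2]+K[0]*x[0]/-x[2],K[3]-K[1]*x[1]/-x[2]])
def fit(obs,x0):
    """obs: list of (cam, (u,v), local xyz) ; pose x,y,yaw"""
    def f(s):
        o=[]
        for c,uv,l in obs:
            cs,sn=np.cos(s[2]),np.sin(s[2])
            P=[s[0]+cs*l[0]-sn*l[1],s[1]+sn*l[0]+cs*l[1],l[2]]
            o+=list(proj(c,P)-uv)
        return np.array(o)
    r=least_squares(f,x0); return r.x,f(r.x).reshape(-1,2)
E
python3 - <<'E'
from h import *
S=cam("scene");D=cam("side")
u=lambda x,y,s,ox,oy:((x+.5)/s-.5+ox,(y+.5)/s-.5+oy)
b1=lambda x,y:u(x,y,6,200,225)
b2=lambda x,y:u(x,y,5,285,180)
b3=lambda x,y:u(x,y,4,140,175)
print([ray(S,*b1(*p),z).round(4) for p,z in [((60,158),.06),((232,385),.06),((315,328),.06),((140,95),.06),((238,428),0),((68,200),0)]])
# rack: local x along from (60,158) end to (232,385) end
a,b,c,d=[ray(S,*b1(*p),.06) for p in [(60,158),(232,385),(315,328),(140,95)]]
yaw=np.arctan2((b-a)[1],(b-a)[0]);print("lens",np.linalg.norm(b-a),np.linalg.norm(c-b),yaw)
s=1 if np.cross((b-a)[:2],(c-b)[:2])>0 else -1
o=[(S,b1(60,158),(-.075,-s*.025,.06)),(S,b1(232,385),(.075,-s*.025,.06)),(S,b1(315,328),(.075,s*.025,.06)),(S,b1(238,428),(.075,-s*.025,0))]
print("rack",*fit(o,[.577,-.29,yaw]))
A=ray(S,*b2(375,233),.24);B=ray(S,*b2(530,125),.24);C=ray(D,*b3(162,158),.24)
print("bolts",A,B,C,np.linalg.norm(A-B),(A+B)/2)
for p in [(410,497),(600,372),(100,140)]: print("deckS",ray(S,*b2(*p),.086))
for p in [(470,455),(545,310),(50,355)]: print("deckD",ray(D,*b3(*p),.086))
E
```

```text
[array([ 0.4894, -0.3314,  0.06  ]), array([ 0.6371, -0.2926,  0.06  ]), array([ 0.6253, -0.2454,  0.06  ]), array([ 0.4712, -0.2825,  0.06  ]), array([ 0.6355, -0.2942,  0.    ]), array([ 0.4829, -0.3337,  0.    ])]
lens 0.15262945264186897 0.04860304954712517 0.25686671437507036
rack [ 0.55748501 -0.28801082  0.2488925 ] [[ 0.36377711  0.33701672]
 [-0.46543268 -0.07338653]
 [-0.11102296 -0.39630654]
 [ 0.23944495  0.17482715]]
bolts [0.66994839 0.05272347 0.24      ] [0.64322667 0.16289926 0.24      ] [0.64914583 0.15908881 0.24      ] 0.11336999016896021 [0.65658753 0.10781137 0.24      ]
deckS [0.76195829 0.05226229 0.086     ]
deckS [0.73640005 0.19323287 0.086     ]
deckS [ 0.4754849  -0.00950955  0.086     ]
deckD [0.4408862  0.14040621 0.086     ]
deckD [ 0.4771357  -0.00415245  0.086     ]
deckD [0.72445277 0.20614106 0.086     ]<stdin>:11: DeprecationWarning: Arrays of 2-dimensional vectors are deprecated. Use arrays of 3-dimensional vectors instead. (deprecated in NumPy 2.0)
```

```bash
python3 - <<'E'
from h import *
S=cam("scene");D=cam("side")
u=lambda x,y,s,ox,oy:((x+.5)/s-.5+ox,(y+.5)/s-.5+oy)
b2=lambda x,y:u(x,y,5,285,180)
b3=lambda x,y:u(x,y,4,140,175)
o=[(S,b2(375,233),(0,-.056,.24)),(S,b2(530,125),(0,.056,.24)),(D,b3(162,158),(0,.056,.24)),
(S,b2(410,497),(.092,-.075,.086)),(S,b2(100,140),(-.203,-.075,.086)),(D,b3(470,455),(-.203,.075,.086)),(D,b3(545,310),(-.203,-.075,.086)),(D,b3(50,355),(.092,.075,.086))]
print(fit(o,[.655,.1,.25]))
E
```

```text
(array([0.65686371, 0.10846119, 0.21512524]), array([[ 0.13737638, -0.47465981],
       [ 0.40714235,  0.4467678 ],
       [ 0.2049549 ,  1.31842864],
       [ 0.93274859, -0.08781834],
       [ 0.27040405, -0.37449582],
       [-0.1034589 , -0.72373957],
       [ 1.60265848, -0.4665728 ],
       [-0.47360607, -1.81652034]]))
```

Request:
carry_out --rows "-0.0084 0.040 0 0 0 0 -1;-0.0084 0.040 0 0 0 0 -1;-0.0084 0.040 0 0 0 0 -1;-0.0084 0.040 0 0 0 0 -1;-0.0084 0.040 0 0 0 0 -1"

```text
time_s: 2.22
eef_pos: [0.5824, -0.2017, 0.1931]
ee_rot: [0.0, 1.0, 0.0, 0.0]
wrist_force: [0.6, -0.5, -0.4]
grip_width: 0.997
```

Request:
carry_out --rows "-0.0084 0.030 0 0 0 0 -1;-0.0084 0.030 0 0 0 0 -1;-0.0084 0.028 0 0 0 0 -1;0 0 0 0 0 -7 -1;0 0 0 0 0 -7 -1"

```text
time_s: 2.63
eef_pos: [0.5563, -0.2912, 0.1927]
ee_rot: [0.001, 0.993, 0.122, -0.0]
wrist_force: [0.7, 1.1, -0.6]
grip_width: 1.002
```

Request:
carry_out --rows "0 0 0 0 0 -7 -1;0 0 0 0 0 -7 -1;0 0 0 0 0 -7 -1;0 0 0 0 0 -7 -1;0 0 0 0 0 -7 -1"

```text
time_s: 3.05
eef_pos: [0.5578, -0.288, 0.1928]
ee_rot: [-0.0, 0.909, 0.417, 0.0]
wrist_force: [0.2, 0.5, 0.1]
grip_width: 0.999
```

Request:
carry_out --rows "0 0 0 0 0 -7 -1;0 0 0 0 0 -7 -1;0 0 0 0 0 -7 -1;0 0 0 0 0 -7 -1;0 0 0 0 0 -7 -1"

```text
time_s: 3.47
eef_pos: [0.5578, -0.288, 0.1927]
ee_rot: [-0.0, 0.741, 0.671, -0.0]
wrist_force: [-0.2, 0.4, -0.7]
grip_width: 0.998
```

Request:
carry_out --rows "0 0 0 0 0 -7 -1;0 0 0 0 0 -7 -1;0 0 0 0 0 -6 -1;0 0 0 0 0 0 -1;0 0 0 0 0 0 -1"

```text
time_s: 3.88
eef_pos: [0.5577, -0.2881, 0.1927]
ee_rot: [-0.0, 0.617, 0.787, 0.0]
wrist_force: [1.1, 0.5, -0.4]
grip_width: 0.998
```

```bash
python3 - <<'E'
from h import *
o=env.observe(); f=viewer.grab_frame("wrist"); cv2.imwrite("pics/c1.png",f[:,:,::-1])
import pickle; pickle.dump(o,open("c1.pkl","wb"))
print(o["time_s"],o["eef_pos"],o["q"])
T=q2R(o["ee_rot"]);print("tool x ang",np.arctan2(T[1,0],T[0,0]),T[:,2])
c=cam("wrist",o)
print([proj(c,[.5575+np.cos(.249)*x-np.sin(.249)*y,-.288+np.sin(.249)*x+np.cos(.249)*y,.06]).round() for x,y in [(-.075,-.025),(.075,-.025),(.075,.025),(-.075,.025)]])
E
```

```text
3.8833 [ 0.55772758 -0.28805472  0.19273625] [ 0.52794371  0.39546122 -0.14202996  1.35553231  0.05527378  1.39456986
  2.19869758]
tool x ang 1.8116588811160463 [-5.75792788e-05  1.77195339e-04 -9.99999983e-01]
[array([249.,  98.]), array([254., 268.]), array([308., 267.]), array([311.,  98.])]
```

View pics/c1.png

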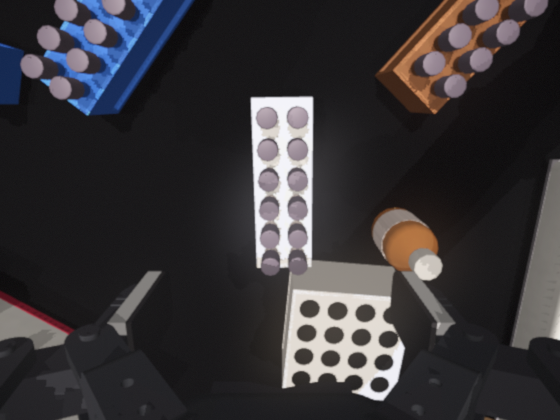

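Request:
carry_out --rows "0.001 0 0.037 0 0 -0.5 -1;0 0 0.037 0 0 0 -1;0 0 0.037 0 0 0 -1;0 0 0.036 0 0 0 -1;0 0 0.020 0 0 0 -1"

```text
time_s: 4.35
eef_pos: [0.5551, -0.2859, 0.0212]
ee_rot: [-0.003, 0.614, 0.79, -0.001]
wrist_force: [-1.0, 0.1, 0.1]
grip_width: 1.002
```

Request:
carry_out --rows "0 0 0 0 0 0 -1;0 0 0 0 0 0 1;0 0 0 0 0 0 1;0 0 0 0 0 0 1;0 0 0 0 0 0 1"

```text
time_s: 4.77
eef_pos: [0.559, -0.2876, 0.0281]
ee_rot: [0.002, 0.612, 0.791, 0.0]
wrist_force: [-0.6, -2.2, 6.2]
grip_width: 0.455
```

Request:
carry_out --rows "0 0 0 0 0 0 1;0 0 0 0 0 0 1;0 0 0 0 0 0 1;0 0 0 0 0 0 1;0 0 0 0 0 0 1"

```text
time_s: 5.18
eef_pos: [0.5591, -0.2874, 0.0283]
ee_rot: [0.002, 0.612, 0.791, 0.001]
wrist_force: [-0.9, 0.5, 6.0]
grip_width: 0.443
```

```bash
python3 - <<'E'
from h import *
a=viewer.grab_frame("scene")[:,:,::-1];b=viewer.grab_frame("side")[:,:,::-1];w=viewer.grab_frame("wrist")[:,:,::-1]
cv2.imwrite("pics/d1.png",np.hstack([cv2.resize(a[215:315,190:290],(400,400),interpolation=2),cv2.resize(b[150:250,240:340],(400,400),interpolation=2)]))
cv2.imwrite("pics/d2.png",w)
E
```

```text
(no output)
```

View pics/d1.png

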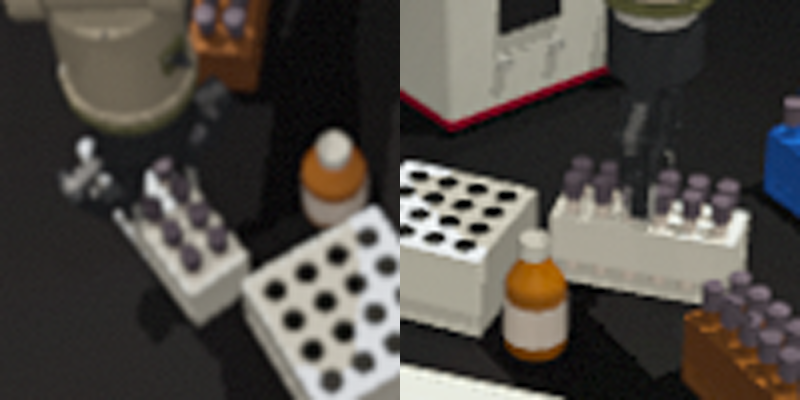

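View pics/d2.png

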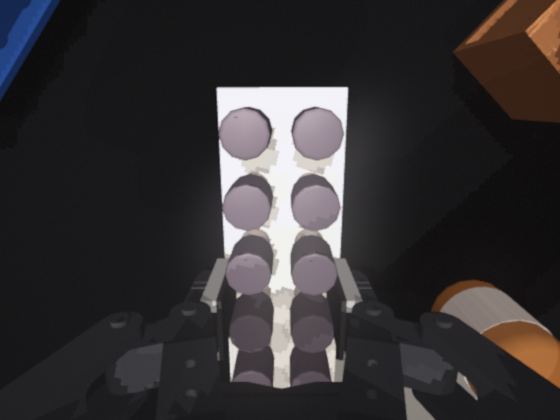

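```bash
python3 - <<'E'
from h import *
o=env.observe();print(o["time_s"],o["eef_pos"],o["wrist_force"],o["moment"],o["grip_width"])
D=cam("side");T=q2R(o["ee_rot"])
a=viewer.grab_frame("side")[:,:,::-1]
x0,y0=265,170
im=cv2.resize(a[y0:y0+60,x0:x0+80],(800,600),interpolation=2)
im=np.clip(im.astype(float)*2,0,255).astype(np.uint8)
def mk(l,col):
    p=proj(D,o["eef_pos"]+T@np.array(l)); q=((p-[x0,y0]+.5)*10).astype(int); cv2.circle(im,tuple(map(int,q)),5,col,2);print(l,p)
mk([.025,0,0],(0,0,255));mk([.025,0,-.019],(0,255,0));mk([.025,0,-.073],(255,0,0))
cv2.imwrite("pics/d3.png",im)
E
```

```text
5.3333 [ 0.5591092  -0.28737579  0.02831548] [-0.75036748  1.2991661   6.47730026] [ 0.1933072   0.18834706 -0.11532089] 0.4452621514166488
[0.025, 0, 0] [298.55884979 215.76517866]
[0.025, 0, -0.019] [298.74216972 210.81690508]
[0.025, 0, -0.073] [299.27705322 196.37903243]
```

View pics/d3.png

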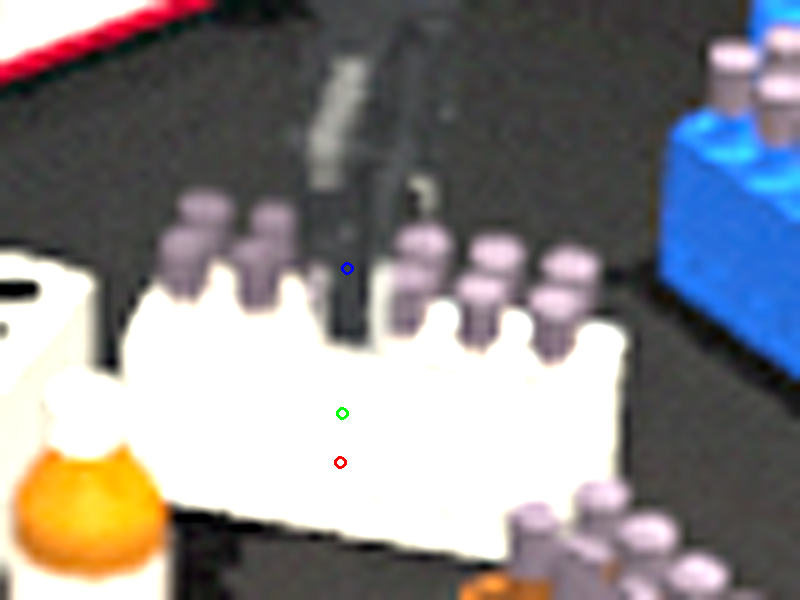

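Request:
carry_out --rows "0 0 -0.004 0 0 0 1;0 0 -0.006 0 0 0 1;0 0 -0.010 0 0 0 1;0 0 -0.015 0 0 0 1;0 0 -0.015 0 0 0 1"

```text
time_s: 5.8
eef_pos: [0.5572, -0.2869, 0.0767]
ee_rot: [-0.0, 0.612, 0.791, -0.0]
wrist_force: [0.7, 0.5, -2.9]
grip_width: 0.443
```

```bash
python3 - <<'E'
from h import *
o=env.observe();print(o["time_s"],o["eef_pos"],o["wrist_force"],o["moment"],o["grip_width"])
a=viewer.grab_frame("scene")[:,:,::-1];b=viewer.grab_frame("side")[:,:,::-1]
cv2.imwrite("pics/e1.png",np.hstack([cv2.resize(a[215:315,190:290],(400,400),interpolation=2),cv2.resize(b[150:250,240:340],(400,400),interpolation=2)]))
E
```

```text
5.8 [ 0.5571964  -0.28686767  0.07669002] [ 0.72993024  0.47268071 -2.87974522] [-0.03773802 -0.06214554  0.0124707 ] 0.4433174440626323
```

View pics/e1.png

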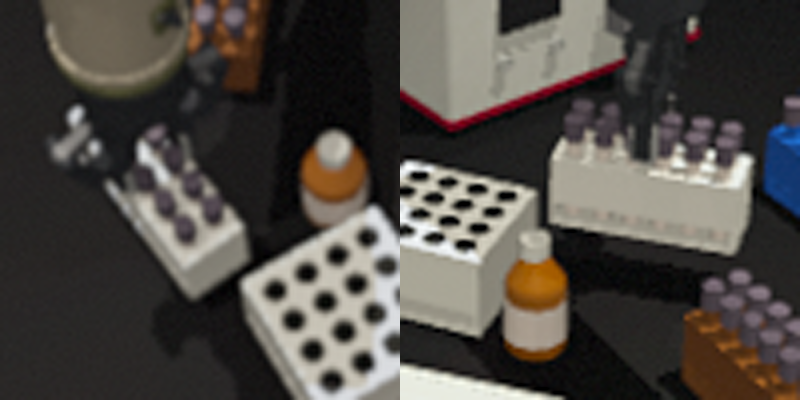

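```bash
cat >> h.py <<'E'
def todo(x,y,yawx):
    o=env.observe();T=q2R(o["ee_rot"]);d=np.array([x,y,o["eef_pos"][2]])-o["eef_pos"]
    psi=np.arctan2(T[1,0],T[0,0]); print("t",o["time_s"],"pos",o["eef_pos"].round(4),"psi",psi.round(4),"tool shift",(T.T@d).round(4),"turn z deg",np.degrees(psi-yawx).round(2),"F",o["wrist_force"].round(1),"M",o["moment"].round(2),"w",o["grip_width"].round(3))
E
python3 - <<'E'
from h import *
todo(.542,.083,.222+np.pi/2)
E
```

```text
Traceback (most recent call last):
  File "h.py", line 31, in todo
    psi=np.arctan2(T[1,0],T[0,0]); print("t",o["time_s"],"pos",o["eef_pos"].round(4),"psi",psi.round(4),"tool shift",(T.T@d).round(4),"turn z deg",np.degrees(psi-yawx).round(2),"F",o["wrist_force"].round(1),"M",o["moment"].round(2),"w",o["grip_width"].round(3))
                                                                                                                                                                                                                                            ^^^^^^^^^^^^^^^^^^^^^
AttributeError: 'float' object has no attribute 'round'
```

```bash
sed -i 's/o\["grip_width"\].round(3)/round(o["grip_width"],3)/' h.py
python3 - <<'E'
from h import *
todo(.542,.083,.222+np.pi/2)
E
```

```text
t 5.9 pos [ 0.5595 -0.2879  0.0795] psi 1.8237 tool shift [ 0.3635  0.0758 -0.001 ] turn z deg 1.77 F [-0.4  0.3 -1.9] M [-0.02 -0.08 -0.06] w 0.447
```

Request:
carry_out --rows "0 0 -0.020 0 0 0 1;0 0 -0.025 0 0 0 1;0 0 -0.025 0 0 0 1;0.01 0.002 -0.020 0 0 0 1;0.02 0.004 -0.010 0 0 0 1"

```text
time_s: 6.32
eef_pos: [0.5559, -0.2599, 0.1783]
ee_rot: [0.002, 0.614, 0.789, -0.0]
wrist_force: [0.2, -0.3, -2.8]
grip_width: 0.442
```

Request:
carry_out --rows "0.030 0.006 0 0 0 0 1;0.030 0.006 0 0 0 0 1;0.030 0.006 0 0 0 0 1;0.030 0.006 0 0 0 0 1;0.030 0.006 0 0 0 0 1"

```text
time_s: 6.73
eef_pos: [0.5467, -0.1023, 0.1753]
ee_rot: [-0.0, 0.612, 0.791, -0.0]
wrist_force: [1.3, -0.1, -2.8]
grip_width: 0.444
```

Request:
carry_out --rows "0.030 0.006 0 0 0 0 1;0.030 0.006 0 0 0 0 1;0.030 0.006 0 0 0 0 1;0.030 0.006 0 0 0 0 1;0.030 0.006 0 0 0 0 1"

```text
time_s: 7.15
eef_pos: [0.5382, 0.0503, 0.1754]
ee_rot: [-0.0, 0.612, 0.791, -0.0]
wrist_force: [1.3, 0.8, -3.0]
grip_width: 0.448
```

Request:
carry_out --rows "0.020 0.006 0 0 0 0 1;0.0135 0.0038 0 0 0 0 1;0 0 0 0 0 1.8 1;0 0 0 0 0 0 1;0 0 0 0 0 0 1"

```text
time_s: 7.57
eef_pos: [0.5397, 0.0835, 0.1753]
ee_rot: [-0.0, 0.624, 0.781, -0.0]
wrist_force: [-0.3, -0.7, -2.9]
grip_width: 0.443
```

```bash
python3 - <<'E'
from h import *
todo(.542,.083,.222+np.pi/2)
o=env.observe(); f=viewer.grab_frame("wrist")[:,:,::-1]; cv2.imwrite("pics/f1.png",f)
a=viewer.grab_frame("scene")[:,:,::-1];b=viewer.grab_frame("side")[:,:,::-1]
import pickle; pickle.dump(o,open("f1.pkl","wb"))
cv2.imwrite("pics/f2.png",np.hstack([cv2.resize(a[170:300,285:415],(400,400),interpolation=2),cv2.resize(b[150:310,140:300],(400,400),interpolation=2)]))
cv2.imwrite("pics/f2a.png",a);cv2.imwrite("pics/f2b.png",b)
c=cam("wrist",o)
t=(.657,.1085,.222)
def W(x,y,z): return [t[0]+np.cos(t[2])*x-np.sin(t[2])*y,t[1]+np.sin(t[2])*x+np.cos(t[2])*y,z]
print([proj(c,W(x,y,.086)).round() for x,y in [(-.203,-.075),(-.203,.075),(-.1,.075),(-.1,-.075)]])
E
```

```text
t 7.5667 pos [0.5397 0.0835 0.1753] psi 1.793 tool shift [-0.001   0.0022 -0.    ] turn z deg 0.01 F [-0.3 -0.7 -2.9] M [-0.06 -0.08  0.01] w 0.443
[array([170.,  85.]), array([387.,  85.]), array([376., 226.]), array([181., 226.])]
```

View pics/f1.png

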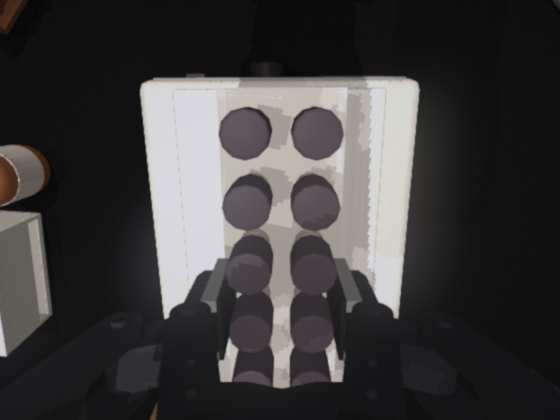

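View pics/f2.png

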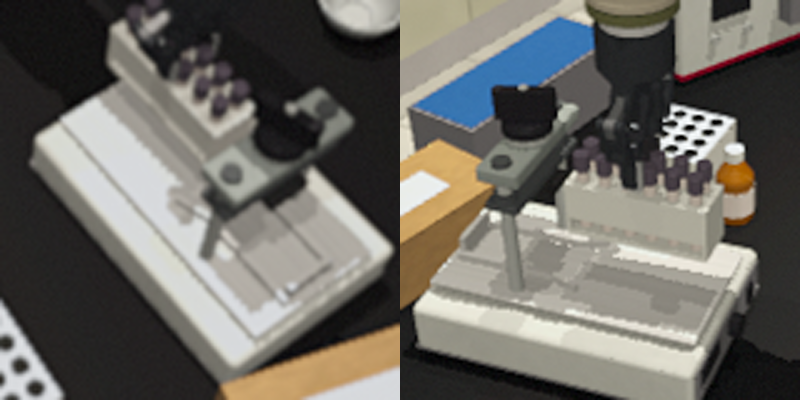

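Request:
carry_out --rows "-0.001 0.001 0.014 0 0 0 1;-0.001 0.001 0.014 0 0 0 1;0 0 0.012 0 0 0 1;0 0 0.008 0 0 0 1;0 0 0.005 0 0 0 1"

```text
time_s: 8.13
eef_pos: [0.5416, 0.082, 0.1214]
ee_rot: [-0.001, 0.625, 0.781, -0.001]
wrist_force: [-0.4, 0.3, -3.3]
grip_width: 0.444
```

Request:
carry_out --rows "0 0 0.001 0 0 0 1;0 0 0.001 0 0 0 1;0 0 0.001 0 0 0 1;0 0 0.001 0 0 0 1;0 0 0 0 0 0 1"

```text
time_s: 8.55
eef_pos: [0.5425, 0.0825, 0.1191]
ee_rot: [0.0, 0.625, 0.781, 0.0]
wrist_force: [-0.4, -0.4, -3.7]
grip_width: 0.444
```

Request:
carry_out --rows "0 0 0.001 0 0 0 1;0 0 0.001 0 0 0 1;0 0 0.001 0 0 0 1;0 0 0 0 0 0 1;0 0 0 0 0 0 1"

```text
time_s: 8.97
eef_pos: [0.5423, 0.0824, 0.1157]
ee_rot: [-0.0, 0.625, 0.781, -0.0]
wrist_force: [0.7, -0.4, -2.0]
grip_width: 0.446
```

Request:
carry_out --rows "0 0 0.0005 0 0 0 1;0 0 0.0005 0 0 0 1;0 0 0.0005 0 0 0 1;0 0 0.0005 0 0 0 1;0 0 0 0 0 0 1"

```text
time_s: 9.38
eef_pos: [0.5423, 0.0825, 0.1143]
ee_rot: [0.0, 0.625, 0.781, 0.0]
wrist_force: [-3.1, 0.2, 3.5]
grip_width: 0.446
```

Request:
carry_out --rows "0 0 -0.0007 0 0 0 0.8;0 0 0 0 0 0 0.4;0 0 0 0 0 0 -0.2;0 0 0 0 0 0 -1;0 0 0 0 0 0 -1"

```text
time_s: 9.8
eef_pos: [0.5426, 0.0824, 0.1146]
ee_rot: [0.0, 0.625, 0.781, 0.0]
wrist_force: [0.2, -0.0, -0.8]
grip_width: 0.854
```

Request:
carry_out --rows "0 0 0 0 0 0 -1;0 0 0 0 0 0 -1;0 0 -0.02 0 0 0 -1;0 0 -0.03 0 0 0 -1;0 0 -0.03 0 0 0 -1"

```text
time_s: 10.22
eef_pos: [0.5415, 0.0823, 0.1947]
ee_rot: [-0.001, 0.624, 0.781, -0.001]
wrist_force: [0.2, 1.0, 0.6]
grip_width: 0.996
```

```bash
python3 - <<'E'
from h import *
todo(.542,.083,.222+np.pi/2)
o=env.observe(); f=viewer.grab_frame("wrist")[:,:,::-1]; cv2.imwrite("pics/g1.png",f)
a=viewer.grab_frame("scene")[:,:,::-1];b=viewer.grab_frame("side")[:,:,::-1]
cv2.imwrite("pics/g2.png",np.hstack([cv2.resize(a[170:300,285:415],(400,400),interpolation=2),cv2.resize(b[150:310,140:300],(400,400),interpolation=2)]))
E
```

```text
t 10.2167 pos [0.5415 0.0823 0.1947] psi 1.7926 tool shift [ 0.0006  0.0007 -0.    ] turn z deg -0.01 F [0.2 1.  0.6] M [ 0.01 -0.06  0.01] w 0.996
```

View pics/g1.png

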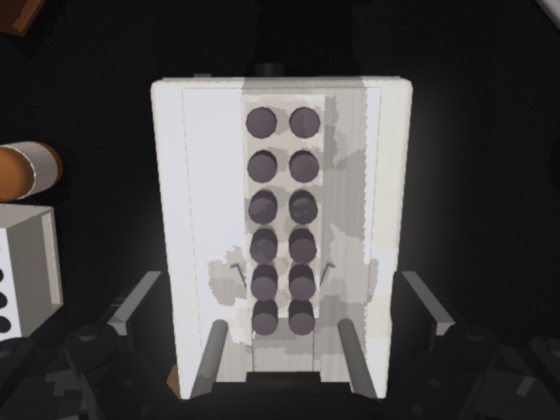

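View pics/g2.png

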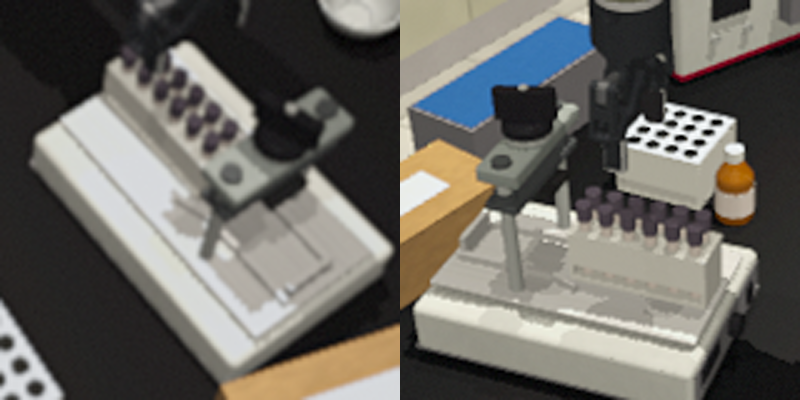

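Request:
carry_out --rows "0 -0.0194 0 0 0 0 -1;0 -0.0194 0 0 0 0 -1;0 -0.0194 0 0 0 0 0.5;0 -0.0194 0 0 0 0 0.5;0 -0.0194 0 0 0 0 0.5"

```text
time_s: 10.78
eef_pos: [0.4463, 0.0608, 0.1934]
ee_rot: [-0.001, 0.625, 0.781, -0.001]
wrist_force: [-0.3, -0.5, 0.2]
grip_width: 0.604
```

Request:
carry_out --rows "0 0 0.02 0 0 0 0.5;0 0 0.02 0 0 0 0.5;0 0 0.02 0 0 0 0.5;0 0 0.0187 0 0 0 0.5;0 0 0 0 0 0 0.5"

```text
time_s: 11.2
eef_pos: [0.4445, 0.0605, 0.1117]
ee_rot: [-0.003, 0.625, 0.781, -0.002]
wrist_force: [-1.5, -1.0, 0.1]
grip_width: 0.251
```

```bash
python3 - <<'E'
from h import *
todo(.45,.062,.222+np.pi/2)
o=env.observe(); f=viewer.grab_frame("wrist")[:,:,::-1]; cv2.imwrite("pics/i1.png",f)
a=viewer.grab_frame("scene")[:,:,::-1];b=viewer.grab_frame("side")[:,:,::-1]
cv2.imwrite("pics/i2.png",np.hstack([cv2.resize(a[170:300,285:415],(400,400),interpolation=2),cv2.resize(b[150:310,140:300],(400,400),interpolation=2)]))
E
```

```text
t 11.2 pos [0.4445 0.0605 0.1117] psi 1.7925 tool shift [ 0.0003  0.0057 -0.    ] turn z deg -0.02 F [-1.5 -1.   0.1] M [-0.    0.12  0.01] w 0.251
```

View pics/i1.png

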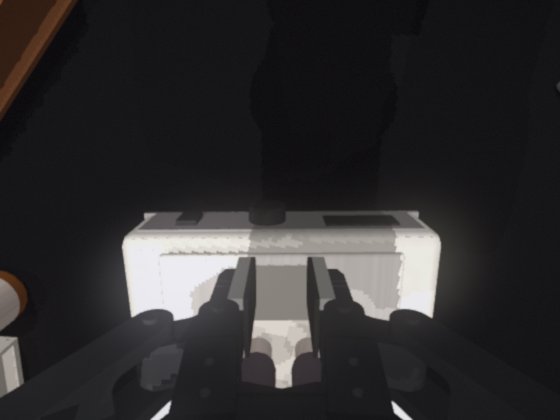

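View pics/i2.png

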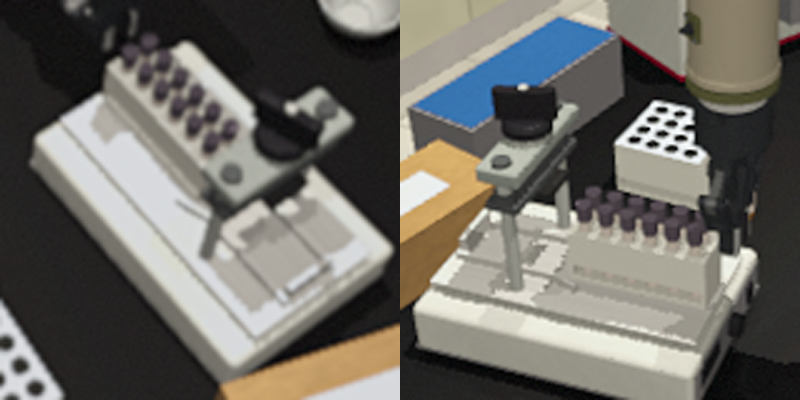

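Request:
carry_out --rows "0 0.003 0 0 0 0 0.5;0 0.003 0 0 0 0 0.5;0 0.003 0 0 0 0 0.5;0 0.003 0 0 0 0 0.5;0 0.003 0 0 0 0 0.5"

```text
time_s: 11.77
eef_pos: [0.4629, 0.0645, 0.1161]
ee_rot: [0.0, 0.625, 0.781, 0.0]
wrist_force: [0.4, -0.5, 0.3]
grip_width: 0.251
```

Request:
carry_out --rows "0 0.003 0 0 0 0 0.5;0 0.003 0 0 0 0 0.5;0 0.003 0 0 0 0 0.5;0 0.003 0 0 0 0 0.5;0 0.003 0 0 0 0 0.5"

```text
time_s: 12.18
eef_pos: [0.4771, 0.0677, 0.1157]
ee_rot: [-0.0, 0.625, 0.781, -0.0]
wrist_force: [-1.8, -0.8, 1.2]
grip_width: 0.249
```

Request:
carry_out --rows "0 0.003 0 0 0 0 0.5;0 0.003 0 0 0 0 0.5;0 0.003 0 0 0 0 0.5;0 0.003 0 0 0 0 0.5;0 0.003 0 0 0 0 0.5"

```text
time_s: 12.6
eef_pos: [0.4918, 0.0711, 0.1157]
ee_rot: [-0.0, 0.625, 0.781, -0.0]
wrist_force: [-2.3, -1.2, 0.8]
grip_width: 0.249
```

```bash
python3 - <<'E'
from h import *
todo(.657-.086*np.cos(.222),.1085-.086*np.sin(.222),.222+np.pi/2)
f=viewer.grab_frame("wrist")[:,:,::-1]
a=viewer.grab_frame("scene")[:,:,::-1];b=viewer.grab_frame("side")[:,:,::-1]
cv2.imwrite("pics/j2.png",np.vstack([np.hstack([cv2.resize(a[170:300,285:415],(400,400),interpolation=2),cv2.resize(b[150:310,140:300],(400,400),interpolation=2)])]))
E
```

```text
t 12.6 pos [0.4918 0.0711 0.1157] psi 1.7926 tool shift [ 0.0002  0.0833 -0.    ] turn z deg -0.01 F [-2.3 -1.2  0.8] M [-0.08  0.38 -0.  ] w 0.249
```

View pics/j2.png

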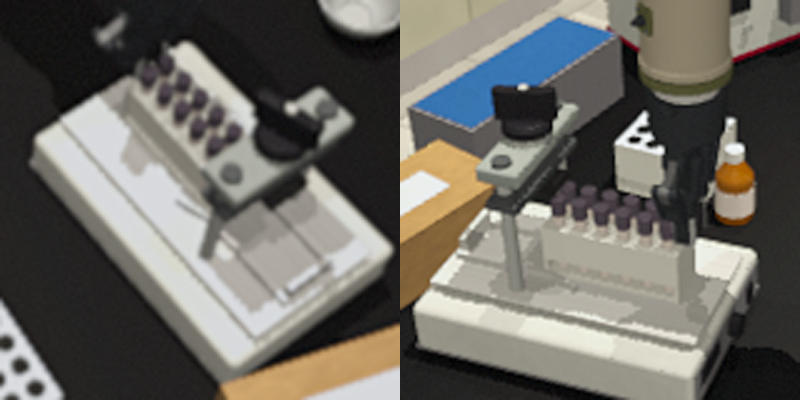

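Request:
carry_out --rows "0 0.003 0 0 0 0 0.5;0 0.003 0 0 0 0 0.5;0 0.003 0 0 0 0 0.5;0 0.003 0 0 0 0 0.5;0 0.003 0 0 0 0 0.5"

```text
time_s: 13.17
eef_pos: [0.5065, 0.0743, 0.1158]
ee_rot: [-0.0, 0.625, 0.781, -0.0]
wrist_force: [-1.5, 0.1, 1.4]
grip_width: 0.248
```

Request:
carry_out --rows "0 0.003 0 0 0 0 0.5;0 0.003 0 0 0 0 0.5;0 0.003 0 0 0 0 0.5;0 0.003 0 0 0 0 0.5;0 0.003 0 0 0 0 0.5"

```text
time_s: 13.58
eef_pos: [0.5211, 0.0776, 0.1158]
ee_rot: [-0.0, 0.625, 0.781, -0.0]
wrist_force: [-1.8, -0.2, 2.6]
grip_width: 0.254
```

Request:
carry_out --rows "0 0.003 0 0 0 0 0.5;0 0.003 0 0 0 0 0.5;0 0.003 0 0 0 0 0.5;0 0.003 0 0 0 0 0.5;0 0.003 0 0 0 0 0.5"

```text
time_s: 14.0
eef_pos: [0.5358, 0.0809, 0.1158]
ee_rot: [-0.0, 0.625, 0.781, 0.0]
wrist_force: [-2.7, -0.2, 2.2]
grip_width: 0.247
```

Request:
carry_out --rows "0 0.003 0 0 0 0 0.5;0 0.003 0 0 0 0 0.5;0 0.003 0 0 0 0 0.5;0 0.003 0 0 0 0 0.5;0 0.002 0 0 0 0 0.5"

```text
time_s: 14.42
eef_pos: [0.5495, 0.084, 0.1158]
ee_rot: [-0.0, 0.625, 0.781, 0.0]
wrist_force: [-1.3, 0.1, 2.3]
grip_width: 0.252
```

```bash
python3 - <<'E'
from h import *
todo(.657-.086*np.cos(.222),.1085-.086*np.sin(.222),.222+np.pi/2)
f=viewer.grab_frame("wrist")[:,:,::-1]
a=viewer.grab_frame("scene")[:,:,::-1];b=viewer.grab_frame("side")[:,:,::-1]
cv2.imwrite("pics/k2.png",np.vstack([np.hstack([cv2.resize(a[170:300,285:415],(400,400),interpolation=2),cv2.resize(b[150:310,140:300],(400,400),interpolation=2)])]))
E
```

```text
t 14.4167 pos [0.5495 0.084  0.1158] psi 1.7925 tool shift [0.0002 0.0243 0.    ] turn z deg -0.02 F [-1.3  0.1  2.3] M [-0.13  0.47  0.01] w 0.252
```

View pics/k2.png

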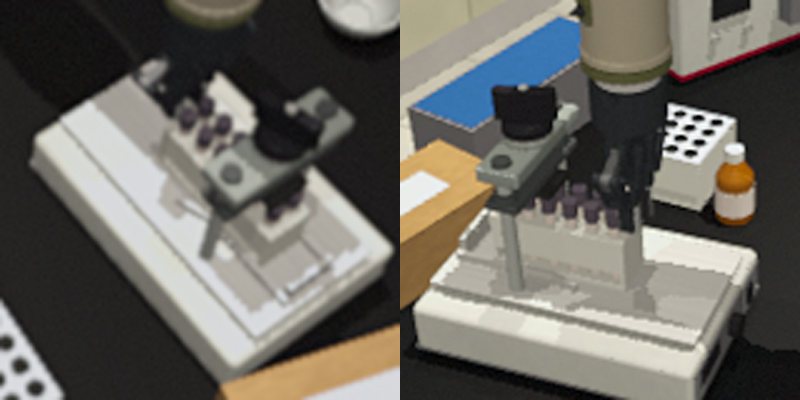

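Request:
carry_out --rows "0 0.0025 0 0 0 0 0.5;0 0.0025 0 0 0 0 0.5;0 0.002 0 0 0 0 0.5;0 0.002 0 0 0 0 0.5;0 0.002 0 0 0 0 0.5"

```text
time_s: 14.98
eef_pos: [0.56, 0.0864, 0.1157]
ee_rot: [-0.0, 0.625, 0.781, -0.0]
wrist_force: [-1.3, -0.4, 0.4]
grip_width: 0.25
```

Request:
carry_out --rows "0 0.0008 0 0 0 0 0.5;0 0.0008 0 0 0 0 0.5;0 0.0008 0 0 0 0 0.5;0 0.0008 0 0 0 0 0.5;0 0.0008 0 0 0 0 0.5"

```text
time_s: 15.4
eef_pos: [0.5638, 0.0873, 0.1157]
ee_rot: [-0.0, 0.625, 0.781, -0.0]
wrist_force: [-1.2, -0.7, -0.5]
grip_width: 0.251
```

Request:
carry_out --rows "0 0.0007 0 0 0 0 0.5;0 0.0007 0 0 0 0 0.5;0 0.0007 0 0 0 0 0.5;0 0.0007 0 0 0 0 0.5;0 0.0007 0 0 0 0 0.5"

```text
time_s: 15.82
eef_pos: [0.5672, 0.088, 0.1157]
ee_rot: [-0.0, 0.625, 0.781, -0.0]
wrist_force: [-1.3, -0.2, -0.8]
grip_width: 0.249
```

```bash
python3 - <<'E'
from h import *
todo(.657-.086*np.cos(.222),.1085-.086*np.sin(.222),.222+np.pi/2)
a=viewer.grab_frame("scene")[:,:,::-1];b=viewer.grab_frame("side")[:,:,::-1]
cv2.imwrite("pics/l2.png",np.vstack([np.hstack([cv2.resize(a[220:280,335:395],(400,400),interpolation=2),cv2.resize(b[200:280,150:230],(400,400),interpolation=2)])]))
E
```

```text
t 15.8167 pos [0.5672 0.088  0.1157] psi 1.7925 tool shift [ 0.0002  0.0061 -0.    ] turn z deg -0.01 F [-1.3 -0.2 -0.8] M [-0.11  0.31  0.01] w 0.249
```

View pics/l2.png

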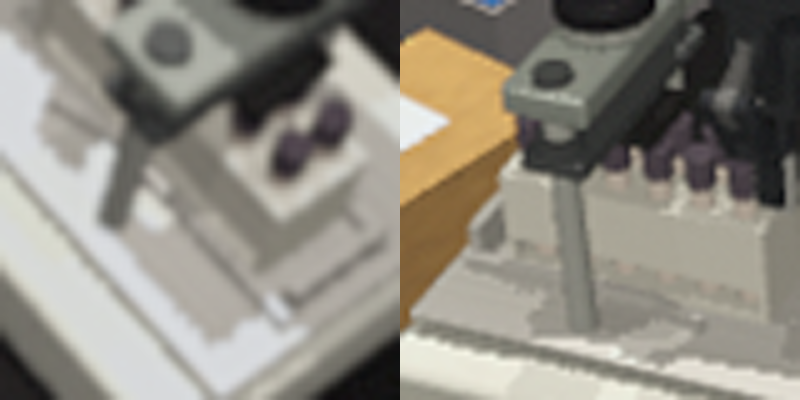

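Still a visible gap of about 6 mm to the stop; I continue slowly.

Request:
carry_out --rows "0 0.0006 0 0 0 0 0.5;0 0.0006 0 0 0 0 0.5;0 0.0006 0 0 0 0 0.5;0 0.0006 0 0 0 0 0.5;0 0.0006 0 0 0 0 0.5"

```text
time_s: 16.33
eef_pos: [0.5702, 0.0887, 0.1158]
ee_rot: [-0.0, 0.625, 0.781, 0.0]
wrist_force: [-1.2, -1.0, -1.1]
grip_width: 0.247
```

Request:
carry_out --rows "0 0.0005 0 0 0 0 0.5;0 0.0005 0 0 0 0 0.5;0 0.0005 0 0 0 0 0.5;0 0.0005 0 0 0 0 0.5;0 0.0005 0 0 0 0 0.5"

```text
time_s: 16.75
eef_pos: [0.5726, 0.0892, 0.1158]
ee_rot: [-0.0, 0.625, 0.781, -0.0]
wrist_force: [-1.3, 0.1, 0.8]
grip_width: 0.249
```

Request:
carry_out --rows "0 0.0005 0 0 0 0 0.5;0 0.0005 0 0 0 0 0.5;0 0.0005 0 0 0 0 0.5;0 0 0 0 0 0 0.5;0 0 0 0 0 0 0.5"

```text
time_s: 17.17
eef_pos: [0.5741, 0.0896, 0.1158]
ee_rot: [0.0, 0.625, 0.781, 0.0]
wrist_force: [-0.2, 0.9, 0.4]
grip_width: 0.252
```

Request:
carry_out --rows "0 0.0005 0 0 0 0 0.5;0 0.0005 0 0 0 0 0.5;0 0.0005 0 0 0 0 0.5;0 0 0 0 0 0 0.5;0 0 0 0 0 0 0.5"

```text
time_s: 17.58
eef_pos: [0.5755, 0.0899, 0.1158]
ee_rot: [-0.0, 0.625, 0.781, 0.0]
wrist_force: [-0.6, -0.0, -0.5]
grip_width: 0.248
```

Request:
carry_out --rows "0 0.0005 0 0 0 0 0.5;0 0.0005 0 0 0 0 0.5;0 0.0005 0 0 0 0 0.5;0 0 0 0 0 0 0.5;0 0 0 0 0 0 0.5"

```text
time_s: 18.0
eef_pos: [0.577, 0.0903, 0.1158]
ee_rot: [0.0, 0.625, 0.781, 0.0]
wrist_force: [-1.5, 0.1, -0.3]
grip_width: 0.253
```

```bash
python3 - <<'E'
from h import *
todo(.657-.086*np.cos(.222),.1085-.086*np.sin(.222),.222+np.pi/2)
a=viewer.grab_frame("scene")[:,:,::-1];b=viewer.grab_frame("side")[:,:,::-1]
cv2.imwrite("pics/m2.png",np.vstack([np.hstack([cv2.resize(a[220:280,335:395],(400,400),interpolation=2),cv2.resize(b[200:280,150:230],(400,400),interpolation=2)])]))
E
```

```text
t 18.0 pos [0.577  0.0903 0.1158] psi 1.7926 tool shift [ 0.0002 -0.004  -0.    ] turn z deg -0.01 F [-1.5  0.1 -0.3] M [-0.04  0.18  0.03] w 0.253
```

View pics/m2.png

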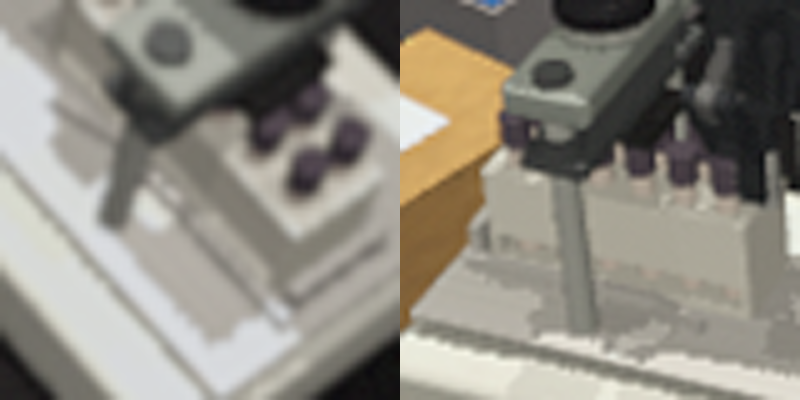

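Request:
carry_out --rows "0 0.0005 0 0 0 0 0.5;0 0.0005 0 0 0 0 0.5;0 0.0005 0 0 0 0 0.5;0 0.0005 0 0 0 0 0.5;0 0 0 0 0 0 0.5"

```text
time_s: 18.52
eef_pos: [0.579, 0.0907, 0.1158]
ee_rot: [-0.0, 0.625, 0.781, 0.0]
wrist_force: [-1.5, -0.1, 1.0]
grip_width: 0.255
```

Request:
carry_out --rows "0 0.0005 0 0 0 0 0.5;0 0.0005 0 0 0 0 0.5;0 0.0005 0 0 0 0 0.5;0 0.0005 0 0 0 0 0.5;0 0 0 0 0 0 0.5"

```text
time_s: 18.93
eef_pos: [0.5809, 0.0911, 0.1158]
ee_rot: [-0.0, 0.625, 0.781, 0.0]
wrist_force: [-1.3, -0.8, 0.4]
grip_width: 0.249
```

Request:
carry_out --rows "0 0.0005 0 0 0 0 0.5;0 0.0005 0 0 0 0 0.5;0 0.0005 0 0 0 0 0.5;0 0.0005 0 0 0 0 0.5;0 0 0 0 0 0 0.5"

```text
time_s: 19.35
eef_pos: [0.582, 0.0913, 0.1158]
ee_rot: [-0.001, 0.625, 0.781, -0.001]
wrist_force: [-6.7, -1.3, 2.9]
grip_width: 0.249
```

```bash
python3 - <<'E'
from h import *
a=viewer.grab_frame("scene")[:,:,::-1];b=viewer.grab_frame("side")[:,:,::-1];w=viewer.grab_frame("wrist")[:,:,::-1]
cv2.imwrite("pics/n2.png",np.vstack([np.hstack([cv2.resize(a[210:280,325:395],(400,400),interpolation=2),cv2.resize(b[185:280,150:245],(400,400),interpolation=2)])]))
cv2.imwrite("pics/n2a.png",a);cv2.imwrite("pics/n2b.png",b);cv2.imwrite("pics/n1.png",w)
S=cam("scene");D=cam("side");t=(.657,.1085,.222)
def W(x,y,z): return [t[0]+np.cos(t[2])*x-np.sin(t[2])*y,t[1]+np.sin(t[2])*x+np.cos(t[2])*y,z]
for y in(-.0275,.0275):
  for z in (.086,.11): print("stop",y,z,((proj(S,W(.075,y,z))-[325,210]+.5)*400/70).round(),(([400,0])+(proj(D,W(.075,y,z))-[150,185]+.5)*400/95).round())
for y in(-.025,.025): print("rack end top",y,((proj(S,W(.075,y,.146))-[325,210]+.5)*400/70).round(),(([400,0])+(proj(D,W(.075,y,.146))-[150,185]+.5)*400/95).round())
E
```

```text
stop -0.0275 0.086 [295. 320.] [515. 237.]
stop -0.0275 0.11 [305. 300.] [511. 207.]
stop 0.0275 0.086 [375. 263.] [472. 286.]
stop 0.0275 0.11 [386. 242.] [468. 256.]
rack end top -0.025 [323. 266.] [503. 164.]
rack end top 0.025 [398. 212.] [463. 207.]
```

View pics/n2.png

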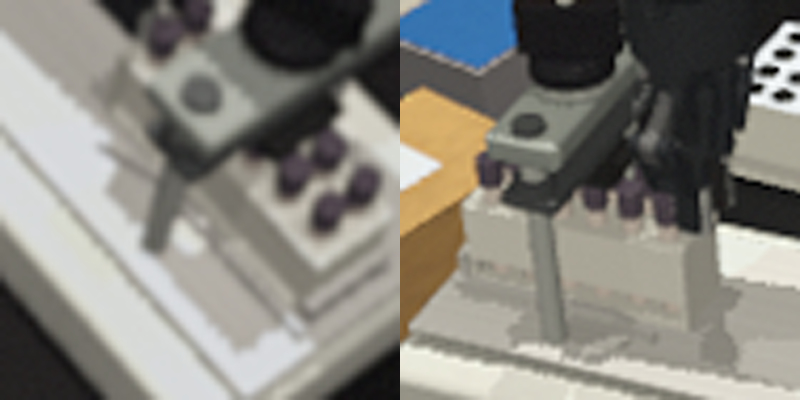

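View pics/n1.png

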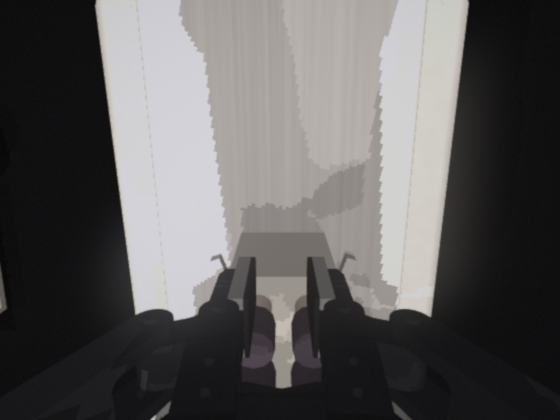

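```bash
python3 - <<'E'
from h import *
todo(.657-.086*np.cos(.222),.1085-.086*np.sin(.222),.222+np.pi/2)
E
```

```text
t 19.5 pos [0.582  0.0914 0.1158] psi 1.7925 tool shift [ 0.0002 -0.0091  0.    ] turn z deg -0.02 F [-6.1 -1.7  3.5] M [-0.28  1.22 -0.04] w 0.251
```

Request:
carry_out --rows "0 0.0003 0 0 0 0 0.5;0 0.0003 0 0 0 0 0.5;0 0 0 0 0 0 0.5;0 0 0 0 0 0 0.5;0 0 0 0 0 0 0.5"

```text
time_s: 19.92
eef_pos: [0.582, 0.0913, 0.1158]
ee_rot: [-0.001, 0.625, 0.781, -0.001]
wrist_force: [-8.7, -1.8, 6.5]
grip_width: 0.248
```

Request:
carry_out --rows "0 -0.003 0 0 0 0 0.5;0 -0.010 0 0 0 0 0.5;0 -0.015 0 0 0 0 0.5;0 -0.020 0 0 0 0 0.5;0 -0.020 0 0 0 0 0.5"

```text
time_s: 20.33
eef_pos: [0.5169, 0.0768, 0.1157]
ee_rot: [0.0, 0.624, 0.781, 0.001]
wrist_force: [-0.3, 0.6, -0.1]
grip_width: 0.252
```

Request:
carry_out --rows "0 0 -0.040 0 0 0 0.5;0 0 -0.040 0 0 0 0;0 0 -0.040 0 0 0 0;0 0 -0.040 0 0 0 0;0 0 -0.040 0 0 0 0"

```text
time_s: 20.75
eef_pos: [0.517, 0.0767, 0.3182]
ee_rot: [0.001, 0.625, 0.781, 0.001]
wrist_force: [1.1, 0.7, -0.2]
grip_width: 0.502
```

Request:
carry_out --rows "0 0 -0.020 0 0 0 0;0 0 0 0 0 0 0;0 0 0 0 0 0 0;0 0 0 0 0 0 0;0 0 0 0 0 0 0"

```text
time_s: 21.17
eef_pos: [0.5166, 0.0766, 0.3343]
ee_rot: [-0.001, 0.625, 0.781, -0.001]
wrist_force: [0.2, -0.1, 0.1]
grip_width: 0.505
```

```bash
python3 - <<'E'
from h import *
todo(.657,.1085,.222+np.pi/2)
o=env.observe();w=viewer.grab_frame("wrist")[:,:,::-1]; cv2.imwrite("pics/o1.png",w)
import pickle; pickle.dump(o,open("o1.pkl","wb"))
print(models.spot_in("wrist","knob_grip")[:2])
a=viewer.grab_frame("scene")[:,:,::-1];b=viewer.grab_frame("side")[:,:,::-1]
cv2.imwrite("pics/o2.png",np.vstack([np.hstack([cv2.resize(a[180:280,315:415],(400,400),interpolation=2),cv2.resize(b[165:285,150:270],(400,400),interpolation=2)])]))
cv2.imwrite("pics/o2a.png",a);cv2.imwrite("pics/o2b.png",b)
print(proj(cam("wrist",o),[.657,.1085,.299]))
E
```

```text
t 21.1667 pos [0.5166 0.0766 0.3343] psi 1.7925 tool shift [ 0.0003  0.144  -0.0003] turn z deg -0.02 F [ 0.2 -0.1  0.1] M [-0.02 -0.02 -0.04] w 0.505
[]
[280.80544097 413.13552091]
```

View pics/o1.png

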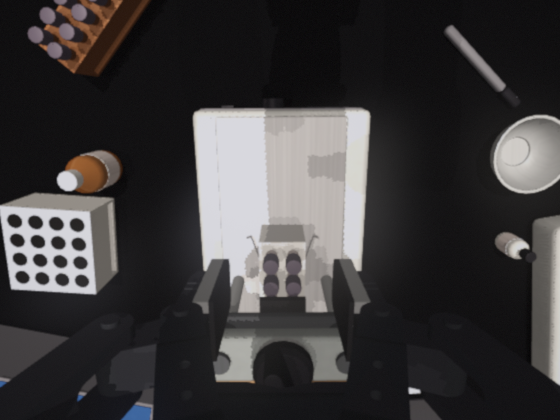

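View pics/o2.png

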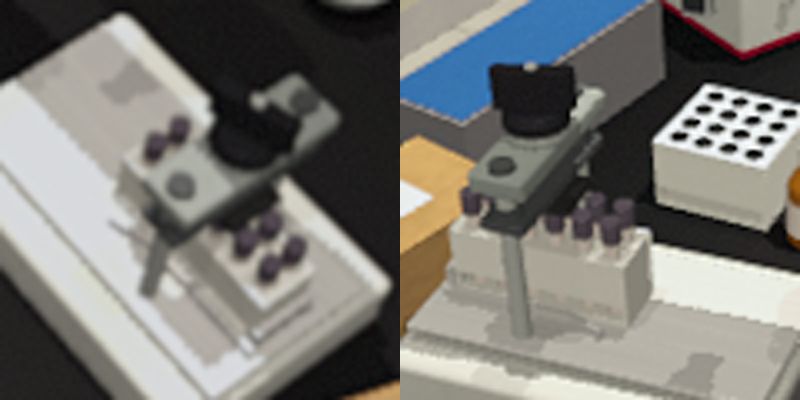

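```bash
python3 - <<'E'
from h import *
import pickle
o=pickle.load(open("o1.pkl","rb"));c=cam("wrist",o)
w=cv2.imread("pics/o1.png")
cv2.imwrite("pics/o3.png",cv2.resize(w[95:315,190:375],None,fx=2.7,fy=2.7,interpolation=2)[:594])
t=(.657,.1085,.222)
def L(P): 
    d=np.array(P[:2])-t[:2]; return [ (np.cos(t[2])*d[0]+np.sin(t[2])*d[1]).round(4),(-np.sin(t[2])*d[0]+np.cos(t[2])*d[1]).round(4)]
print("front edge",L(ray(c,282,116,.086)),"rackfront top",L(ray(c,260,227,.146)),L(ray(c,305,227,.146)),"bolts",L(ray(c,219,363,.24)),L(ray(c,346,362,.24)))
a=cv2.imread("pics/o2a.png");b=cv2.imread("pics/o2b.png")
cv2.imwrite("pics/o4.png",np.hstack([cv2.resize(a[185:235,355:405],(400,400),interpolation=2),cv2.resize(b[165:215,165:215],(400,400),interpolation=2)]))
E
```

```text
front edge [np.float64(-0.2017), np.float64(0.0015)] rackfront top [np.float64(-0.0902), np.float64(-0.0218)] [np.float64(-0.0902), np.float64(0.0256)] bolts [np.float64(0.004), np.float64(-0.0543)] [np.float64(0.0031), np.float64(0.0573)]
```

View pics/o3.png

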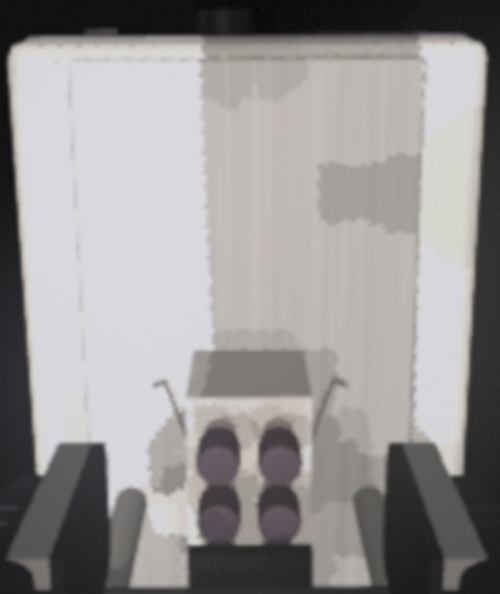

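View pics/o4.png

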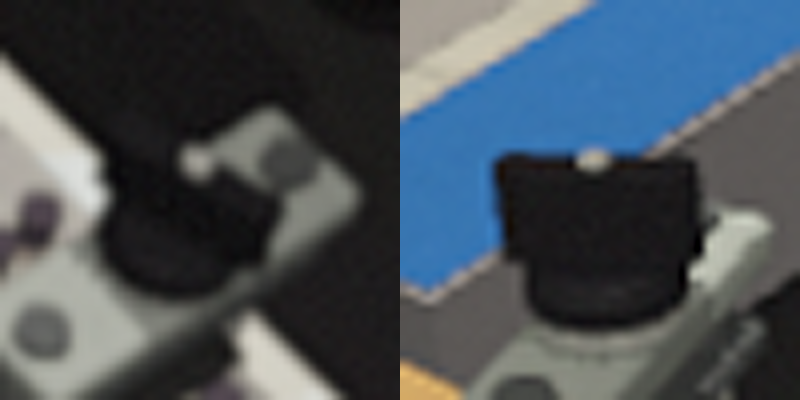

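```bash
python3 - <<'E'
from h import *
import pickle
o=pickle.load(open("o1.pkl","rb"));c=cam("wrist",o)
t=(.657,.1085,.222)
def L(P): 
    d=np.array(P[:2])-t[:2]; return [float((np.cos(t[2])*d[0]+np.sin(t[2])*d[1]).round(4)),float((-np.sin(t[2])*d[0]+np.cos(t[2])*d[1]).round(4))]
v=lambda x,y:(190+(x+.5)/2.7-.5,95+(y+.5)/2.7-.5)
for n,p,z in [("front",(246,57),.086),("foot",(195,352),.086),("foot",(307,352),.086),("top",(187,397),.146),("top",(312,397),.146),("railL",(160,382),.094),("railR",(340,382),.094),("deckL",(72,57),.086),("deckR",(421,57),.086),("deckR",(413,435),.086),("deckL",(84,435),.086)]: print(n,L(ray(c,*v(*p),z)))
S=cam("scene");D=cam("side")
s=lambda x,y:(355+(x+.5)/8-.5,185+(y+.5)/8-.5); d=lambda x,y:(165+(x+.5)/8-.5,165+(y+.5)/8-.5)
tip=lambda C,p,z:ray(C,*p,z)
# screw tip white dot on axis ~ z=.302; wing top ends at z=.299
print("dot S",tip(S,s(198,158),.302),"dot D",tip(D,d(195+0,160),.302))
print("wing D",ray(D,*d(100,155),.299),ray(D,*d(297,157),.299),"wing S right",ray(S,*s(280,200),.299))
print("bolts",ray(S,*s(287,160),.24),ray(S,*s(43,332),.24))
E
```

```text
front [-0.2019, 0.0002]
foot [-0.0725, -0.0229]
foot [-0.0725, 0.0278]
top [-0.0737, -0.0232]
top [-0.0737, 0.0262]
railL [-0.061, -0.0384]
railR [-0.061, 0.0423]
deckL [-0.2019, -0.0723]
deckR [-0.2019, 0.0731]
deckR [-0.0319, 0.0776]
deckL [-0.032, -0.075]
dot S [0.66019232 0.10404849 0.302     ] dot D [0.64948336 0.11717706 0.302     ]
wing D [0.67944227 0.12643536 0.299     ] [0.62809429 0.09552525 0.299     ] wing S right [0.68273135 0.12148703 0.299     ]
bolts [0.64294895 0.16255564 0.24      ] [0.66992776 0.05374415 0.24      ]
```

Request:
carry_out --rows "0 0.020 0 0 0 0 -1;0 0.020 0 0 0 0 -1;0 0.020 0 0 0 0 -1;0 0.015 0 0 0 0 -1;0 0 0 0 0 0 -1"

```text
time_s: 21.78
eef_pos: [0.5917, 0.0935, 0.3336]
ee_rot: [-0.001, 0.624, 0.781, -0.001]
wrist_force: [-0.7, -0.2, -1.1]
grip_width: 0.999
```

```bash
python3 - <<'E'
from h import *
todo(.657,.1085,.51+np.pi/2)
o=env.observe();w=viewer.grab_frame("wrist")[:,:,::-1]; cv2.imwrite("pics/p1.png",w)
import pickle; pickle.dump(o,open("p1.pkl","wb")); print(o["q"].round(2))
c=cam("wrist",o);print(proj(c,[.657,.1085,.299]))
im=np.clip(w[200:420,180:390].astype(float)*2.5,0,255).astype(np.uint8);cv2.imwrite("pics/p2.png",cv2.resize(im,None,fx=2.7,fy=2.7,interpolation=2))
print(models.spot_in("wrist","knob_grip")[:2])
E
```

```text
t 21.7833 pos [0.5917 0.0935 0.3336] psi 1.7926 tool shift [ 0.0002  0.067  -0.0002] turn z deg -16.51 F [-0.7 -0.2 -1.1] M [ 0.01 -0.09  0.04] w 0.999
[ 0.04  0.34 -0.36  1.14  0.11  1.68  1.5 ]
[280.72602257 320.15546218]
[{'location': [0.6491, 0.1111, 0.2764], 'conf': 0.62}]
```

View pics/p2.png

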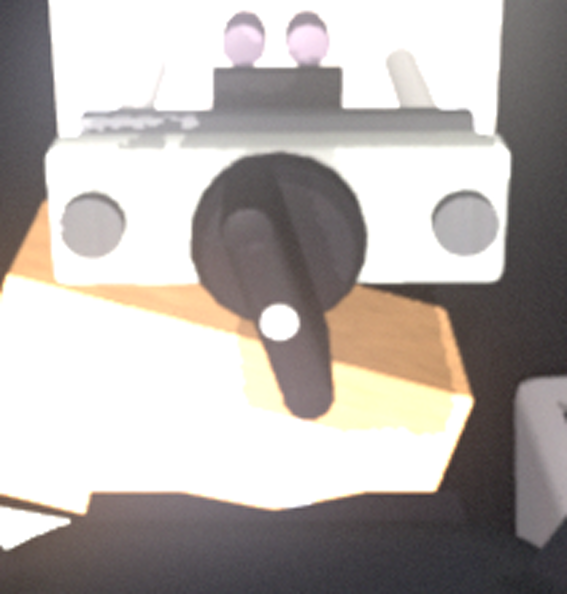

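```bash
python3 - <<'E'
from h import *
import pickle
o=pickle.load(open("p1.pkl","rb"));c=cam("wrist",o)
v=lambda x,y:(180+(x+.5)/2.7-.5,200+(y+.5)/2.7-.5)
a=ray(c,*v(243,213),.299);b=ray(c,*v(310,412),.299);d=ray(c,*v(280,320),.303)
print(a,b,(a+b)/2,np.linalg.norm(a-b),np.arctan2(*(b-a)[[1,0]]),d)
B=ray(c,*v(93,223),.24);C=ray(c,*v(465,222),.24);print(B,C,(B+C)/2,np.linalg.norm(B-C),"yaw",np.arctan2(*(C-B)[[1,0]])-np.pi/2)
g=ray(c,*v(243,213),.299);
E
```

```text
[0.62898492 0.09492937 0.299     ] [0.67925101 0.12314842 0.299     ] [0.65411797 0.1090389  0.299     ] 0.057645429217561786 0.5115484388541868 [0.65272236 0.10930579 0.303     ]
[0.67129557 0.05592698 0.24      ] [0.64623942 0.16586252 0.24      ] [0.65876749 0.11089475 0.24      ] 0.11275475371173133 yaw 0.22408895359566827
```

Request:
carry_out --rows "0 0 0 0 0 -6.5 -1;0 0 0 0 0 -5 -1;0 0 0 0 0 -5 -1;0 0 0 0 0 0 -1;0 0 0 0 0 0 -1"

```text
time_s: 22.3
eef_pos: [0.5897, 0.093, 0.3362]
ee_rot: [0.0, 0.507, 0.862, 0.0]
wrist_force: [0.0, -0.4, 0.0]
grip_width: 1.0
```

```bash
python3 - <<'E'
from h import *
todo(.6555,.1095,.51+np.pi/2)
E
```

```text
t 22.3 pos [0.5897 0.093  0.3362] psi 2.0776 tool shift [-0.0175  0.0655  0.    ] turn z deg -0.18 F [ 0.  -0.4  0. ] M [-0.02  0.02  0.01] w 1.0
```

Request:
carry_out --rows "-0.0045 0.0165 0 0 0 0 -1;-0.0045 0.0165 0 0 0 0 -1;-0.0045 0.0165 0 0 0 0 -1;-0.004 0.016 0 0 0 0 -1;0 0 0 0 0 0 -1"

```text
time_s: 22.72
eef_pos: [0.6571, 0.1104, 0.3338]
ee_rot: [-0.001, 0.507, 0.862, -0.001]
wrist_force: [-0.3, 0.2, -0.0]
grip_width: 1.0
```

Request:
carry_out --rows "0 0 0.020 0 0 0 -1;0 0 0.020 0 0 0 -1;0 0 0.020 0 0 0 -1;0 0 0.0085 0 0 0 -1;0 0 0 0 0 0 -1"

```text
time_s: 23.13
eef_pos: [0.6546, 0.1093, 0.2651]
ee_rot: [-0.001, 0.507, 0.862, -0.001]
wrist_force: [-0.4, 1.0, 0.1]
grip_width: 0.997
```

```bash
python3 - <<'E'
from h import *
todo(.6555,.1095,.51+np.pi/2)
a=viewer.grab_frame("scene")[:,:,::-1];b=viewer.grab_frame("side")[:,:,::-1];w=viewer.grab_frame("wrist")[:,:,::-1]
cv2.imwrite("pics/r2.png",np.vstack([np.hstack([cv2.resize(a[170:250,325:405],(400,400),interpolation=2),cv2.resize(b[135:235,140:240],(400,400),interpolation=2)])]))
cv2.imwrite("pics/r1.png",np.clip(w*2.,0,255).astype(np.uint8))
E
```

```text
t 23.1333 pos [0.6546 0.1093 0.2651] psi 2.0787 tool shift [-0.0002  0.0009 -0.    ] turn z deg -0.12 F [-0.4  1.   0.1] M [-0.03 -0.01  0.  ] w 0.997
```

View pics/r1.png

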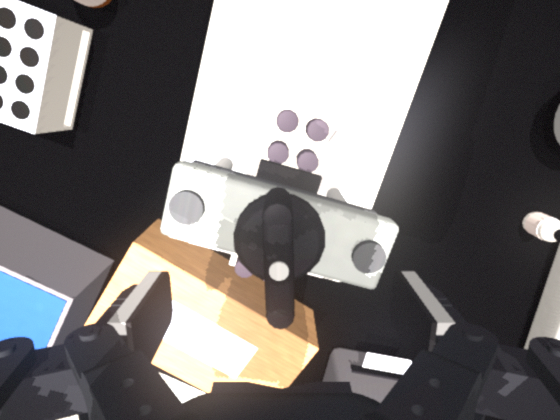

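View pics/r2.png

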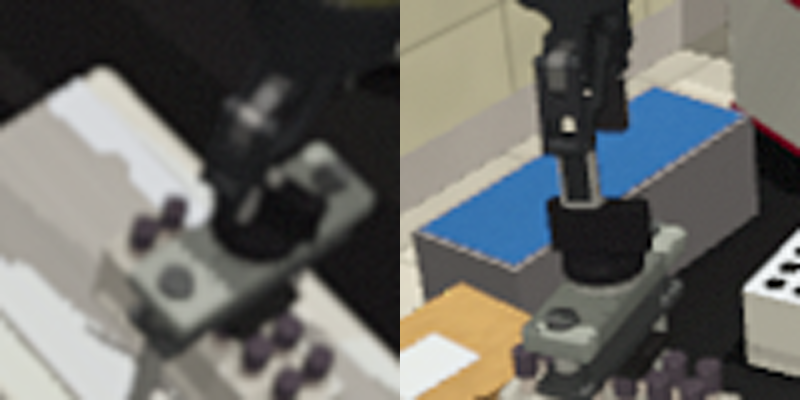

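Request:
carry_out --rows "0 0 0 0 0 0 1;0 0 0 0 0 0 1;0 0 0 0 0 0 1;0 0 0 0 0 0 1;0 0 0 0 0 0 1"

```text
time_s: 23.7
eef_pos: [0.656, 0.1099, 0.2675]
ee_rot: [0.0, 0.506, 0.863, 0.0]
wrist_force: [0.3, 0.8, -0.1]
grip_width: 0.3
```

Request:
carry_out --rows "0 0 0 0 0 0 1;0 0 0 0 0 0 1;0 0 0 0 0 0 1;0 0 0 0 0 0 1;0 0 0 0 0 0 1"

```text
time_s: 24.12
eef_pos: [0.6559, 0.1099, 0.2672]
ee_rot: [-0.0, 0.506, 0.863, -0.0]
wrist_force: [0.0, -0.2, -0.3]
grip_width: -0.001
```

```bash
python3 - <<'E'
from h import *
todo(.6555,.1095,.51+np.pi/2)
a=viewer.grab_frame("scene")[:,:,::-1];b=viewer.grab_frame("side")[:,:,::-1]
cv2.imwrite("pics/s2.png",np.vstack([np.hstack([cv2.resize(a[170:250,325:405],(400,400),interpolation=2),cv2.resize(b[135:235,140:240],(400,400),interpolation=2)])]))
E
```

```text
t 24.1167 pos [0.6559 0.1099 0.2672] psi 2.0805 tool shift [-0.0001 -0.0005  0.    ] turn z deg -0.02 F [ 0.  -0.2 -0.3] M [ 0.03  0.01 -0.03] w -0.001
```

View pics/s2.png

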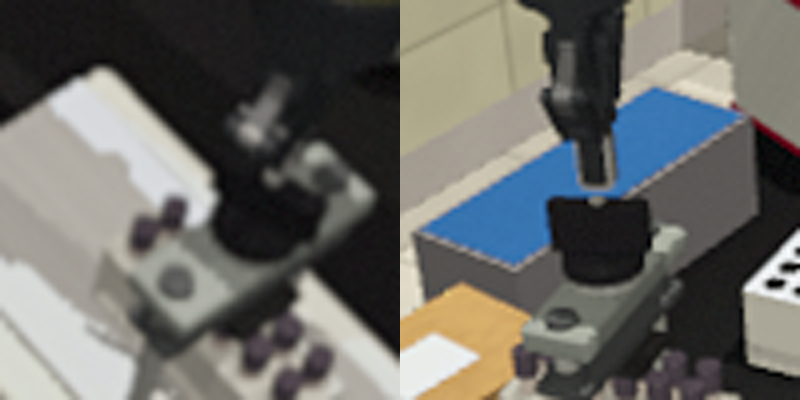

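```bash
python3 - <<'E'
from h import *
o=env.observe();D=cam("side");S=cam("scene")
for z in (.267,.28,.29,.3,.31,.32): 
  P=[*o["eef_pos"][:2],z]; print(z,((proj(D,P)-[140,135]+.5)*4+[400,0]).round(),((proj(S,P)-[325,170]+.5)*5).round())
E
```

```text
0.267 [603. 241.] [267. 200.]
0.28 [601. 223.] [271. 187.]
0.29 [599. 209.] [275. 176.]
0.3 [598. 195.] [279. 166.]
0.31 [596. 181.] [283. 155.]
0.32 [595. 166.] [287. 145.]
```

Request:
carry_out --rows "0 0 0 0 0 0 -0.4;0 0 0 0 0 0 -0.4;0 0 0 0 0 0 -0.4;0 0 0 0 0 0 -0.4;0 0 0.005 0 0 0 -0.4"

```text
time_s: 24.63
eef_pos: [0.6563, 0.11, 0.2632]
ee_rot: [0.001, 0.506, 0.863, 0.001]
wrist_force: [0.8, 0.0, 0.1]
grip_width: 0.698
```

Request:
carry_out --rows "0 0 0.004 0 0 0 -0.4;0 0 0.004 0 0 0 -0.4;0 0 0.004 0 0 0 -0.4;0 0 0.003 0 0 0 -0.4;0 0 0 0 0 0 -0.4"

```text
time_s: 25.05
eef_pos: [0.6555, 0.1097, 0.2461]
ee_rot: [-0.001, 0.506, 0.863, -0.001]
wrist_force: [-0.8, 0.6, -0.1]
grip_width: 0.698
```

Request:
carry_out --rows "0 0 0.004 0 0 0 -0.4;0 0 0.004 0 0 0 -0.4;0 0 0.004 0 0 0 -0.4;0 0 0.003 0 0 0 -0.4;0 0 0 0 0 0 -0.4"

```text
time_s: 25.47
eef_pos: [0.6555, 0.1097, 0.2312]
ee_rot: [-0.001, 0.506, 0.863, -0.0]
wrist_force: [-0.1, -0.5, 0.4]
grip_width: 0.696
```

```bash
python3 - <<'E'
from h import *
todo(.6555,.1095,.51+np.pi/2)
a=viewer.grab_frame("scene")[:,:,::-1];b=viewer.grab_frame("side")[:,:,::-1]
cv2.imwrite("pics/t2.png",np.vstack([np.hstack([cv2.resize(a[170:250,325:405],(400,400),interpolation=2),cv2.resize(b[135:235,140:240],(400,400),interpolation=2)])]))
E
```

```text
t 25.4667 pos [0.6555 0.1097 0.2312] psi 2.0805 tool shift [-0.0002 -0.0001  0.    ] turn z deg -0.02 F [-0.1 -0.5  0.4] M [-0.03  0.03 -0.02] w 0.696
```

View pics/t2.png

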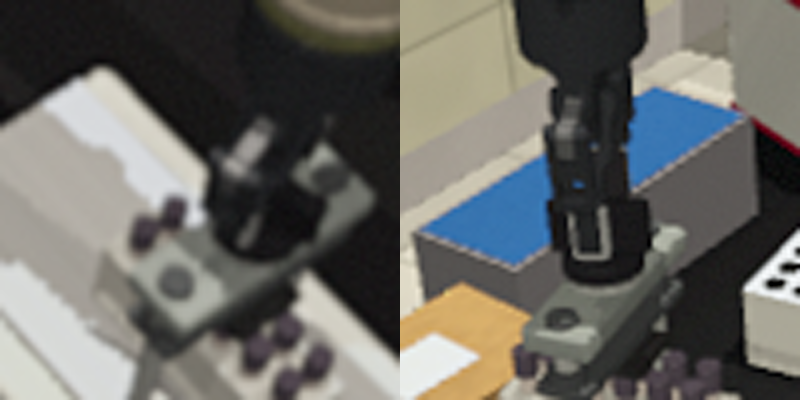

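Request:
carry_out --rows "0 0 0 0 0 0 0.2;0 0 0 0 0 0 0.6;0 0 0 0 0 0 1;0 0 0 0 0 0 1;0 0 0 0 0 0 1"

```text
time_s: 25.98
eef_pos: [0.6564, 0.1091, 0.2328]
ee_rot: [0.001, 0.506, 0.862, 0.0]
wrist_force: [1.4, -2.5, 1.3]
grip_width: 0.148
```

Request:
carry_out --rows "0 0 0 0 0 0 1;0 0 0 0 0 0 1;0 0 0 0 0 0 1;0 0 0 0 0 0 1;0 0 0 0 0 0 1"

```text
time_s: 26.4
eef_pos: [0.6564, 0.1091, 0.2328]
ee_rot: [0.001, 0.506, 0.862, 0.0]
wrist_force: [2.5, -5.1, 4.4]
grip_width: 0.151
```

```bash
python3 - <<'E'
from h import *
todo(.6555,.1095,.51+np.pi/2)
a=viewer.grab_frame("scene")[:,:,::-1];b=viewer.grab_frame("side")[:,:,::-1]
cv2.imwrite("pics/u2.png",np.vstack([np.hstack([cv2.resize(a[170:250,325:405],(400,400),interpolation=2),cv2.resize(b[135:235,140:240],(400,400),interpolation=2)])]))
E
```

```text
t 26.4 pos [0.6564 0.1091 0.2328] psi 2.0796 tool shift [ 0.0008 -0.0006 -0.    ] turn z deg -0.07 F [ 2.5 -5.1  4.4] M [-1.09 -0.57  0.04] w 0.151
```

View pics/u2.png

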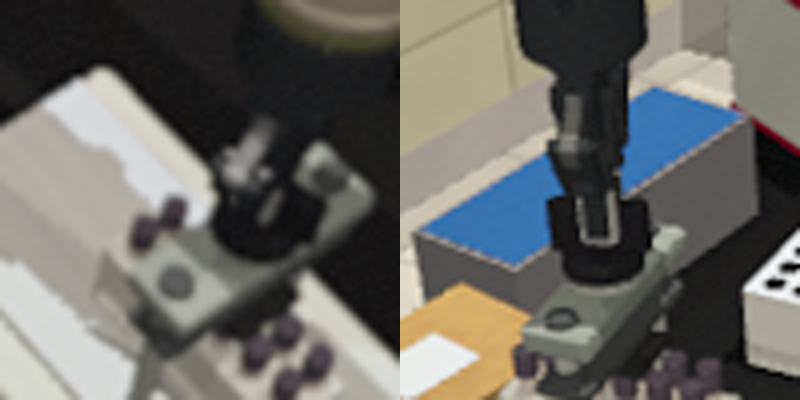

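Request:
carry_out --rows "-0.0011 0 0 0 0 0 1;0 0 0 0 0 2 1;0 0 0 0 0 3 1;0 0 0 0 0 4 1;0 0 0 0 0 4 1"

```text
time_s: 26.92
eef_pos: [0.6563, 0.1097, 0.2328]
ee_rot: [-0.0, 0.601, 0.799, 0.0]
wrist_force: [-0.2, -1.6, 6.3]
grip_width: 0.151
```

```bash
cat >> h.py <<'E'
def st():
    o=env.observe();T=q2R(o["ee_rot"]);psi=np.arctan2(T[1,0],T[0,0])
    print("t",round(o["time_s"],2),"turned",round(2.0796-psi,3),"F tool",(T.T@o["wrist_force"]).round(1),"M",o["moment"].round(3),"pos",o["eef_pos"].round(4),"q7",o["q"][6].round(2),"w",round(o["grip_width"],3),"tilt",T[:2,2].round(4))
E
python3 -c "
from h import *
st()"
```

```text
t 26.92 turned 0.228 F tool [-1.5 -0.6 -6.3] M [-0.386 -0.033  0.207] pos [0.6563 0.1097 0.2328] q7 1.54 w 0.151 tilt [0.0001 0.001 ]
```

Request:
carry_out --rows "0 0 0 0 0 4 1;0 0 0 0 0 4 1;0 0 0 0 0 4 1;0 0 0 0 0 4 1;0 0 0 0 0 4 1"

```text
time_s: 27.33
eef_pos: [0.6562, 0.1106, 0.2328]
ee_rot: [-0.001, 0.731, 0.683, 0.001]
wrist_force: [0.1, -1.5, 4.2]
grip_width: 0.152
```

```bash
python3 -c "
from h import *
st()"
```

```text
t 27.33 turned 0.577 F tool [-1.5  0.2 -4.2] M [ 0.015 -0.155  0.085] pos [0.6562 0.1106 0.2328] q7 1.21 w 0.152 tilt [0.0003 0.0019]
```

Request:
carry_out --rows "0 0 0 0 0 2 1;0 0 0 0 0 2 1;0 0 0 0 0 2 1;0 0 0 0 0 2 1;0 0 0 0 0 2 1"

```text
time_s: 27.75
eef_pos: [0.6563, 0.111, 0.2328]
ee_rot: [-0.001, 0.787, 0.617, 0.001]
wrist_force: [2.1, 0.6, 4.3]
grip_width: 0.149
```

```bash
python3 -c "
from h import *
st()"
```

```text
t 27.75 turned 0.749 F tool [ 1.1  1.9 -4.3] M [ 0.235 -0.32   0.184] pos [0.6563 0.111  0.2328] q7 1.04 w 0.149 tilt [0.0006 0.0024]
```

Request:
carry_out --rows "0 0 0 0 0 2 1;0 0 0 0 0 2 1;0 0 0 0 0 2 1;0 0 0 0 0 2 1;0 0 0 0 0 2 1"

```text
time_s: 28.17
eef_pos: [0.6565, 0.1114, 0.2328]
ee_rot: [-0.001, 0.837, 0.546, 0.001]
wrist_force: [2.5, 1.8, 3.5]
grip_width: 0.151
```

```bash
python3 -c "
from h import *
st()"
```

```text
t 28.17 turned 0.923 F tool [ 2.7  1.6 -3.5] M [ 0.339 -0.517  0.19 ] pos [0.6565 0.1114 0.2328] q7 0.88 w 0.151 tilt [0.0009 0.0029]
```

Request:
carry_out --rows "0 0 0 0 0 2 1;0 0 0 0 0 2 1;0 0 0 0 0 2 1;0 0 0 0 0 2 1;0 0 0 0 0 2 1"

```text
time_s: 28.58
eef_pos: [0.6567, 0.1118, 0.2328]
ee_rot: [-0.001, 0.882, 0.472, 0.001]
wrist_force: [3.6, 1.6, 4.0]
grip_width: 0.149
```

```bash
python3 -c "
from h import *
st()"
```

```text
t 28.58 turned 1.098 F tool [ 3.3  2.1 -3.9] M [ 0.55  -0.796  0.179] pos [0.6567 0.1118 0.2328] q7 0.71 w 0.149 tilt [0.0015 0.0033]
```

Request:
carry_out --rows "0 0 0 0 0 1.5 1;0 0 0 0 0 1.5 1;0 0 0 0 0 1.5 1;0 0 0 0 0 1.5 1;0 0 0 0 0 1.5 1"

```text
time_s: 29.0
eef_pos: [0.6569, 0.112, 0.2328]
ee_rot: [-0.001, 0.911, 0.413, 0.002]
wrist_force: [5.3, 4.5, 3.4]
grip_width: 0.151
```

```bash
python3 -c "
from h import *
st()"
```

```text
t 29.0 turned 1.228 F tool [ 6.9  1.  -3.4] M [ 1.103 -1.202  0.273] pos [0.6569 0.112  0.2328] q7 0.59 w 0.151 tilt [0.0019 0.0036]
```

Request:
carry_out --rows "0 0 0 0 0 1.5 1;0 0 0 0 0 1.5 1;0 0 0 0 0 1.5 1;0 0 0 0 0 1.5 1;0 0 0 0 0 1.5 1"

```text
time_s: 29.42
eef_pos: [0.6571, 0.1121, 0.2328]
ee_rot: [-0.001, 0.936, 0.353, 0.002]
wrist_force: [5.5, 4.6, 3.4]
grip_width: 0.151
```

```bash
python3 -c "
from h import *
st()"
```

```text
t 29.42 turned 1.359 F tool [ 7.2  0.2 -3.4] M [ 1.239 -1.577  0.286] pos [0.6571 0.1121 0.2328] q7 0.46 w 0.151 tilt [0.0024 0.0038]
```

Request:
carry_out --rows "0.0004 0 0 0 0 1 1;0.0004 0 0 0 0 1 1;0.0004 0 0 0 0 1 1;0 0 0 0 0 1 1;0 0 0 0 0 0 1"

```text
time_s: 29.83
eef_pos: [0.6574, 0.1122, 0.2328]
ee_rot: [-0.001, 0.948, 0.32, 0.001]
wrist_force: [2.6, 4.2, 4.5]
grip_width: 0.144
```

```bash
python3 -c "
from h import *
st()"
```

```text
t 29.83 turned 1.429 F tool [ 4.6 -1.8 -4.4] M [ 1.16  -0.732  0.326] pos [0.6574 0.1122 0.2328] q7 0.39 w 0.144 tilt [0.0008 0.0028]
```

Request:
carry_out --rows "0 0 0 0 0 1 1;0 0 0 0 0 1 1;0 0 0 0 0 1 1;0 0 0 0 0 1 1;0 0 0 0 0 0 1"

```text
time_s: 30.25
eef_pos: [0.6575, 0.1123, 0.2328]
ee_rot: [-0.001, 0.958, 0.286, 0.001]
wrist_force: [4.2, 4.1, 5.0]
grip_width: 0.153
```

```bash
python3 -c "
from h import *
st()"
```

```text
t 30.25 turned 1.499 F tool [ 5.8 -1.1 -5. ] M [ 1.16  -0.885  0.277] pos [0.6575 0.1123 0.2328] q7 0.33 w 0.153 tilt [0.0011 0.003 ]
```

```bash
cat >> h.py <<'E'
def mz(n=6):
    L=[]
    for i in range(n):
        L.append([env.observe()["moment"][2],*env.observe()["wrist_force"]]); viewer.grab_frame("side")
    L=np.array(L); print("Mz",L[:,0].round(3),"mean",L[:,0].mean().round(3),"F",L[:,1:].mean(0).round(1)); st()
E
python3 -c "
from h import *
mz()"
```

```text
Mz [0.277 0.286 0.257 0.307 0.235 0.286] mean 0.275 F [3.4 4.9 5. ]
t 30.55 turned 1.498 F tool [ 6.1 -2.9 -3.9] M [ 1.195 -0.882  0.267] pos [0.6575 0.1123 0.2328] q7 0.33 w 0.148 tilt [0.0011 0.003 ]
```

Request:
carry_out --rows "0 0 0 0 0 1 1;0 0 0 0 0 1 1;0 0 0 0 0 1 1;0 0 0 0 0 0 1;0 0 0 0 0 0 1"

```text
time_s: 30.97
eef_pos: [0.6576, 0.1124, 0.2328]
ee_rot: [-0.001, 0.965, 0.262, 0.001]
wrist_force: [3.3, 5.5, 3.6]
grip_width: 0.15
```

```bash
python3 -c "
from h import *
mz(4)"
```

```text
Mz [0.036 0.029 0.079 0.065] mean 0.052 F [3.9 5.4 4.5]
t 31.17 turned 1.55 F tool [ 5.1 -2.2 -4.8] M [ 1.24  -0.969  0.029] pos [0.6576 0.1124 0.2328] q7 0.28 w 0.151 tilt [0.0014 0.0032]
```

Request:
carry_out --rows "0 0 0 0 0 1 1;0 0 0 0 0 1 1;0 0 0 0 0 1 1;0 0 0 0 0 0 1;0 0 0 0 0 0 1"

```text
time_s: 31.58
eef_pos: [0.6577, 0.1124, 0.2328]
ee_rot: [-0.001, 0.972, 0.236, 0.001]
wrist_force: [4.4, 5.2, 4.3]
grip_width: 0.155
```

```bash
python3 -c "
from h import *
mz(4)"
```

```text
Mz [0.323 0.285 0.266 0.26 ] mean 0.284 F [4.4 5.1 4.1]
t 31.78 turned 1.602 F tool [ 5.8 -2.2 -4.1] M [ 1.266 -1.157  0.293] pos [0.6577 0.1124 0.2328] q7 0.23 w 0.152 tilt [0.0016 0.0032]
```

Request:
carry_out --rows "0 0 0 0 0 0 0.5;0 0 0 0 0 0 0.2;0 0 0 0 0 0 -0.2;0 0 0 0 0 0 -0.4;0 0 0 0 0 0 -0.4"

```text
time_s: 32.2
eef_pos: [0.657, 0.1092, 0.2318]
ee_rot: [0.0, 0.972, 0.235, -0.001]
wrist_force: [0.3, 0.5, -0.6]
grip_width: 0.701
```

Request:
carry_out --rows "0 0 -0.005 0 0 0 -0.4;0 0 -0.015 0 0 0 -0.4;0 0 -0.025 0 0 0 -0.4;0 0 -0.03 0 0 0 -0.4;0 0 -0.03 0 0 0 -0.4"

```text
time_s: 32.62
eef_pos: [0.6568, 0.1094, 0.3385]
ee_rot: [-0.0, 0.972, 0.235, -0.001]
wrist_force: [0.2, 0.6, 0.9]
grip_width: 0.698
```

```bash
python3 - <<'E'
from h import *
st()
o=env.observe()
a=viewer.grab_frame("scene")[:,:,::-1];b=viewer.grab_frame("side")[:,:,::-1];w=viewer.grab_frame("wrist")[:,:,::-1]
cv2.imwrite("pics/v2.png",np.vstack([np.hstack([cv2.resize(a[180:280,315:415],(400,400),interpolation=2),cv2.resize(b[165:285,150:270],(400,400),interpolation=2)])]))
cv2.imwrite("pics/v1.png",np.clip(w*2.,0,255).astype(np.uint8))
E
```

```text
t 32.62 turned 1.605 F tool [ 0.4 -0.4 -0.9] M [ 0.05  -0.098  0.012] pos [0.6568 0.1094 0.3385] q7 0.23 w 0.698 tilt [-0.0011 -0.0002]
```

View pics/v2.png

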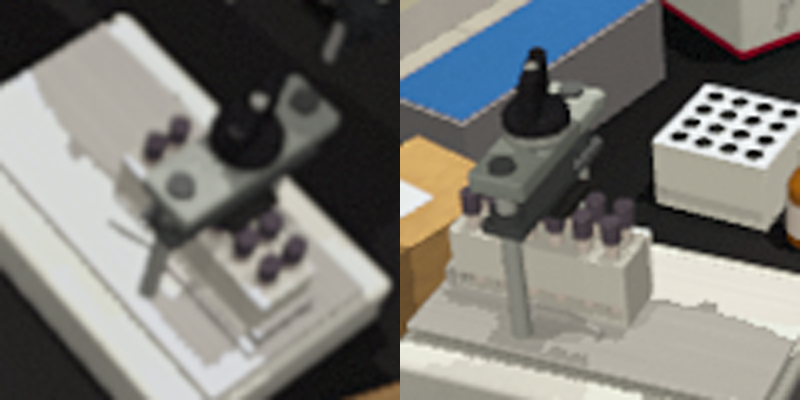

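View pics/v1.png

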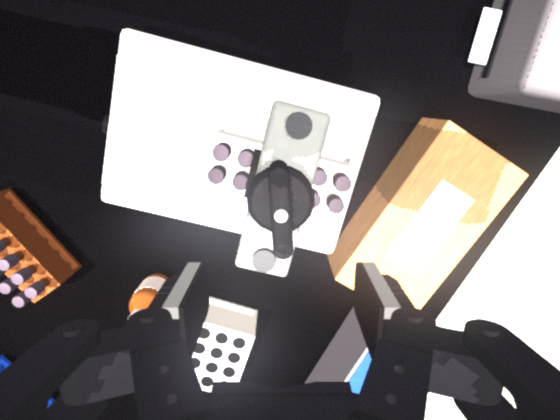

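```bash
python3 - <<'E'
from h import *
a=cv2.imread("pics/o2b.png").astype(int);b=viewer.grab_frame("side")[:,:,::-1].astype(int)
d=np.abs(a-b).max(2)[215:265,160:225]; print("rack region diff",d.mean(),(d>40).sum())
st(); print(env.finish_job())
E
```

```text
rack region diff 3.711692307692308 49
t 32.82 turned 1.605 F tool [-0.9  0.3  0.6] M [-0.025  0.077  0.018] pos [0.6578 0.1097 0.3387] q7 0.23 w 0.7 tilt [0.0024 0.0006]
the job is handed in; nothing more can be done
None
```

I loaded the white tube rack onto the mixer, slid it home against the stop, clamped it with one click of the wing knob, let go, and handed the job in at about 33 s. No verdict was reported.

**Rack placed and slid home:**
- I set it down gently at the load spot and pushed it between the rails with about 2 N. I stopped at 9 N total wrist reading (limit on the stop: 25 N).
- The last pictures put its front end at about -73 to -74 mm in the tray's frame. Fully home is -75 mm, and my measurement has an error of about 1 mm.
- It was within about 2 mm of the middle sideways, and the pictures show no visible change after clamping.

**Knob:**
- I turned it 1.6 rad clockwise. The torque rose to about 0.28–0.3 N m and dropped suddenly to 0.05 N m at about 1.55 rad, which I count as one click.
- It had started to build again when I let go, and the wing sprang back a little.
- An earlier click could have been missed between readings, because I only saw the torque at the end of each step. Even then the total would be two.
- I could not measure the force pressing the rack onto the tray directly. I am relying on the click for that.

**What disagreed:** the fingertips, when shut, ended about 37 mm above the reported tool point. My first grip on the knob therefore closed on air above the wing, and I lowered the gripper and gripped again. It also means the rack was gripped and pushed higher up than I had planned.

**At the end:** the gripper was open and clear above the knob, with near-zero forces. I saw no other object on the bench move, though I did not measure their positions again.

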